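# Jog the glass bars square in the tipping tray

## Task

Slide the bench clamp's jaw open and take out the finished amber glass bar, then lay it and all the loose glass bars lying on the bench in the open end of the level tipping tray, each crosswise to the tray. Tip the tray to about 40 degrees by its red handle, without going past 50, and keep it there for a second so that all bars roll down under the wire guard and line up against the stop rail; then bring it back level and slide the clamp's jaw fully shut again. The bars are glass: lay them down, never let one drop, and leave the other things on the bench where they are.

Things in the scene. Friction and masses are not known exactly. Their poses are not given: they have to be found in the camera images.
- tray (a joint): tilt of the tipping tray, rad: 0 = level (hard stop), growing as the stop-rail end goes down and the red handle comes up, to 0.95 at most. The pivot is stiff (0.35 N m of friction): the tray stays where it is left, and about 3 to 4 N up or down at the handle moves it. A yellow strip outside each blue post lies at the 40 degree slope
- tray_floor (a point): point on the pivot axis, at mid-width on the aluminium tray's inner floor, 105 mm above the bench; tilts with the tray. x points to the stop rail, y across (the pivot axis), z up. Inside, the tray spans x -122 (end wall, 14 mm high) to +100 mm (stop rail, 28 mm high), y +-65 mm (walls 8 mm high, 5 thick). Blue posts outside at x = 0, y = +-78 to 86 mm, up to z = +6 mm
- tray_stop (a point): middle of the stop rail's inner face, at the inner floor (100 mm along x from tray_floor, same axes). From here back to tray_floor x = 2 mm a guard of steel wires runs 23 mm above the floor: bars roll under it but cannot be put in through it. The tray's other end, tray_floor x = -122 to 0, is open for loading
- tray_handle (a point): middle of the tray's red round handle bar, 10 mm thick, 100 mm long, parallel to the pivot; at x = -162, y = 0, z = +30 mm from tray_floor, in its axes, and 35 mm clear of the end wall. Pinch it from above, fingers closing along the tray's x; it turns between the pads as the tray tilts. Thin arms at y = +-50 mm hold it
- jaw (a joint): opening of the clamp's sliding jaw, m: 0 = fully shut, 0.05 = fully open; friction about 2.5 N, it stays where it is left. It starts within 0.5 mm of shut
- jaw_knob (a point): grip point on the upright red knob (16 mm thick; 16 mm below its top, 18 mm above its foot) on the clamp's sliding jaw, 90 mm above the bench. Axes are the clamp's: the jaw opens along +x. The jaw is 30 mm wide (y); its lip overhangs the bar by 13 mm from above, so the bar comes up only when the jaw is open 20 mm or more; 35 mm leaves room
- clamp: grey bench clamp bolted down, its fixed dark jaw (65 mm high) at -x. Origin on the bench under the clamped bar's centre; x = the way the jaw opens, y along the clamped bar. The bar lies on a bed 34 mm wide, 45 mm high (bar centre 53 mm above the bench) and sticks out 15 mm at each side of the jaws, so it can be taken by its end faces from above; foot plate 10 mm high, 85 mm wide
- bar0: amber glass bar, eight-sided like a thick pencil, 16 mm across flats, 60 mm long, 35 g; it lies on a flat. Origin at its centre (8 mm above what it lies on); its own y axis runs along its length. It does not roll by itself on a level surface; it begins to roll at a slope of about 23 degrees. This one is the finished bar in the clamp at the start
- bar1: green glass bar, eight-sided like a thick pencil, 16 mm across flats, 60 mm long, 35 g; it lies on a flat. Origin at its centre (8 mm above what it lies on); its own y axis runs along its length. It does not roll by itself on a level surface; it begins to roll at a slope of about 23 degrees. On the bench at the start, or absent
- bar2: blue glass bar, eight-sided like a thick pencil, 16 mm across flats, 60 mm long, 35 g; it lies on a flat. Origin at its centre (8 mm above what it lies on); its own y axis runs along its length. It does not roll by itself on a level surface; it begins to roll at a slope of about 23 degrees. On the bench at the start, or absent
- bar3: purple glass bar, eight-sided like a thick pencil, 16 mm across flats, 60 mm long, 35 g; it lies on a flat. Origin at its centre (8 mm above what it lies on); its own y axis runs along its length. It does not roll by itself on a level surface; it begins to roll at a slope of about 23 degrees. On the bench at the start, or absent
- bar4: pale grey glass bar, eight-sided like a thick pencil, 16 mm across flats, 60 mm long, 35 g; it lies on a flat. Origin at its centre (8 mm above what it lies on); its own y axis runs along its length. It does not roll by itself on a level surface; it begins to roll at a slope of about 23 degrees. On the bench at the start, or absent
- pot: bystander: white bowl, 72 mm wide, 45 mm high; origin under its middle
- graphite: bystander: dark graphite block 50 x 70 x 45 mm; origin under its middle
- paddle: bystander: flat graphite paddle, 200 mm long with a wooden handle; origin at the near edge of the blade, on the bench

How it is judged:
By the outcome, as a careful person would: the job done as asked, in the order asked, and still so for the second after the job is handed in, with the robot touching nothing.
Of bar1, bar2, bar3, bar4 only 2 to 4 are there at a start; the rules pass over those that are not, and their reading is None.
At some moment in a run one of bar1, bar2, bar3, bar4 may be knocked a few centimetres aside while the robot is not near it.
It also fails if it takes over 210 s, if anything falls off the work surface, if the arm or the gripper's body presses on something with over 40 N, if the wrist force passes 120 N, or if a joint passes its speed limit or range.

## Robot

A 6-joint arm with a two-finger parallel gripper is mounted at the origin on the work surface. World frame = base frame: x ahead of the robot, y to its left, z up, the work surface at z = 0. Lengths are in mm, angles in rad, forces in N, time in s.
With the tool pointing down it reaches from about 275 to 1000 mm from the base axis. Payload 8.4 kg.
Tool frame: the origin (TCP) lies between the finger pads; the fingertips stand 25 mm ahead of it and the grasp point (between the pads) lies 6 mm ahead of it; z points along the fingers, y is the line along which they close (so a half turn about z gives the same grasp; the last joint's range is limited). The gripper opens to 85 mm and grips with 20 to 120 N. Pads are 22 mm wide; open, the fingers measure 114 mm over their backs; the gripper's body (76 mm by 85 mm) begins 54 mm behind the grasp point. The pads swing forward as they close: fully open they stand 13 mm farther back than shut.
Start: joints at [1.201, 0.353, 1.633, -0, 1.155, -0.002], TCP at [224.726, 583.204, 256.281] pointing down, gripper open.
Joint ranges: [-2.63, 2.63], [-0.92, 2.1], [0.06, 2.66], [-1.3, 4.44], [0, 2.69], [-3.02, 3.02]. Speed limits (rad/s): [2.22, 2.22, 2.79, 3.14, 3.14, 3.14].

## Interface

Orientations are given as [roll, pitch, yaw] about the fixed x, y, z axes, in that order (R = Rz(yaw) Ry(pitch) Rx(roll)).
In Python, from rig import r, eyes, workorder gives the robot as it stands. The module is installed in compiled form; this text tells all that it offers.
- The arm moves only by the tool step_arm, never from a script. Its argument "moves" is a list of rows, each an object of numbers: "tx", "ty", "tz": the shift along the tool's x, y, z scaled (see below); "ax", "ay", "az": the turn, a rotation vector about the tool's x, y, z scaled (see below). In form: [{"tx": .., "ty": .., "tz": .., "ax": .., "ay": .., "az": ..}, ...]. A call has 1 to 5 rows; each row shifts and turns the commanded pose from where the row before left it, along the tool's axes as they then stand; what a row does not reach is not made up. The controller multiplies each number of a shift by 25 mm and each number of a turn by 90 degrees. A row lasts 1/8 s, in which the tool goes at most 62.5 mm and 10.7 degrees, less where a joint would pass 70% of its speed; a pose out of reach is approached as far as the arm can. A call with a number of a shift or a turn outside -1 to 1 is refused whole. A call with a gripper value outside its range is refused whole. "gripper" is the opening, from 0 (shut) to 1 (fully open), set as the call begins (left out, the last holds). The fingers move at their own pace and stop on an object; "newtons" is the grip in N (left out, the last holds). Time passes only in rows, so rows that do not move let the fingers close. It gives the time, the measured TCP pose, the force, the opening and the grip force at its end, in the units of the state.
- r.sense(): the state, without advancing time (a new reading comes with each control period).
- eyes.grab_frame(name): name is "scene" or "side" or "wrist"; returns (picture, depth): 480x640x3 uint8, red, green, blue; 480x640 float32, mm along the optical axis (not along the pixel's ray), 0 where there is no reading.
- eyes.camera_info(name): a dict with "intrinsics" (3x3 intrinsics, pixels), "k1" (the pictures are not rectified: a ray, as slopes to the right and down, at radius r is drawn at 1 + k1 r^2 times it, then the intrinsics apply), "cam_to_world" (4x4, takes a point from camera to world coordinates). Camera axes: x right, y up, looking along -z (the intrinsics and any distortion apply to the point x, -y, -z); pixel columns grow to the right and rows downward; lengths in mm; the calibration is good to about 2 mm. A picture is of the moment at which its call begins: read the wrist's pose just before it. camera_info takes no time and is no camera call; for the wrist camera it gives the pose at the moment of the call.
- workorder.sign_off(): hands the job in; it is judged then, once.
The state is a dict: "clock": time; "qpos": joint angles; "qvel": joint speeds; "joint_efforts": joint torques, N m; "eef_pos": TCP position; "tcp_rot": TCP orientation; "contact_force": force on the tool from outside, world axes, zero at the start; "wrist_torque": the same for the moment, N m; "opening": opening from 0.0 (shut) to 1.0 (fully open); "grasp_force": force on a finger pad.
Only numpy, scipy, OpenCV 4.12 (cv2) and the standard library are available. Lean on these libraries where they do the work, as an engineer would, in place of code of your own. Each camera call takes 0.05 s, during which the arm holds its last target. There are 200 camera calls.

## Working session

There is one attempt and no reset: what is moved stays moved. The work goes in short steps, Python scripts to look and compute and a tool call to move; the robot and the scene stay as the last step left them, time stands still between calls to the robot, and variables do not carry over. Pictures are saved under pics/ and viewed, at most 14 in all, crops included, and the job is handed in when it is done.

Besides the shell and the picture viewer there is one more tool, called as name(argument=value, ...) on one line, values as JSON. step_arm: Moves the arm, as the interface text tells. Its arguments: {"type":"object","properties":{"moves":{"type":"array","items":{"type":"object","properties":{"tx":{"type":"number"},"ty":{"type":"number"},"tz":{"type":"number"},"ax":{"type":"number"},"ay":{"type":"number"},"az":{"type":"number"}}}},"gripper":{"type":"number"},"newtons":{"type":"number"}},"required":["moves"]}

```bash
mkdir -p pics; cat > h.py <<'E'
import numpy as np, cv2
from rig import r, eyes, workorder
from scipy.spatial.transform import Rotation as R
def grab(n):
    info=eyes.camera_info(n); p,d=eyes.grab_frame(n); return p,d,info
def rays(uv,info):
    K=np.array(info["intrinsics"]);M=np.array(info["cam_to_world"]);k=info["k1"]
    D=np.array([k,0,0,0,0],float)
    uv=np.asarray(uv,float).reshape(-1,1,2)
    n=cv2.undistortPoints(uv,K,D).reshape(-1,2)
    d=np.c_[n[:,0],-n[:,1],-np.ones(len(n))]@M[:3,:3].T
    return M[:3,3],d
def onplane(uv,info,z):
    o,d=rays(uv,info); return o+d*((z-o[2])/d[:,2])[:,None]
def pts(uv,depth,info):
    uv=np.asarray(uv).reshape(-1,2).astype(int); o,d=rays(uv,info)
    return o+d*depth[uv[:,1],uv[:,0]][:,None]
def save(n,p): cv2.imwrite("pics/"+n+".png",cv2.cvtColor(p,cv2.COLOR_RGB2BGR))
def st():
    s=r.sense(); print("t",round(s["clock"],2),"p",np.round(s["eef_pos"],1),"rpy",np.round(s["tcp_rot"],3),"F",np.round(s["contact_force"],1),"op",round(s["opening"],3),"g",round(s["grasp_force"],1)); return s
E
python3 - <<'E'
from h import *
st()
for n in("scene","side","wrist"):
    p,d,i=grab(n); save(n+"0",p); print(n,np.round(i["cam_to_world"],2).tolist(),i["k1"],np.round(i["intrinsics"],1).tolist(),(d>0).mean())
    np.savez(n+"0.npz",p=p,d=d,K=i["intrinsics"],M=i["cam_to_world"],k=i["k1"])
E
```

```text
t 0.0 p [224.6 582.8 255.5] rpy [-3.14   0.     2.774] F [-0.   0.2 -0.2] op 0.996 g 0.0
scene [[-0.54, -0.56, 0.62, 1186.77], [0.84, -0.35, 0.42, 307.83], [-0.02, 0.75, 0.66, 787.99], [0.0, 0.0, 0.0, 1.0]] -0.0019069767037577909 [[508.7, 0.0, 320.1], [0.0, 508.7, 238.9], [0.0, 0.0, 1.0]] 0.9959505208333334
side [[-0.99, 0.06, -0.11, 426.86], [-0.12, -0.54, 0.83, 964.96], [-0.01, 0.84, 0.55, 826.36], [0.0, 0.0, 0.0, 1.0]] -0.17238135994603956 [[603.8, 0.0, 320.7], [0.0, 603.8, 238.3], [0.0, 0.0, 1.0]] 0.9960514322916667
wrist [[0.36, -0.89, -0.28, 152.06], [0.93, 0.34, 0.11, 611.69], [-0.0, -0.3, 0.95, 373.97], [0.0, 0.0, 0.0, 1.0]] 0.022425588034548725 [[337.5, 0.0, 319.9], [0.0, 337.5, 241.8], [0.0, 0.0, 1.0]] 0.9960774739583333
```

View pics/scene0.png

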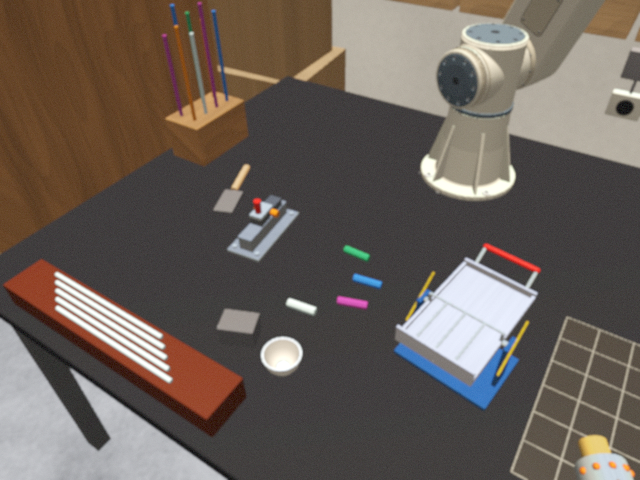

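View pics/side0.png

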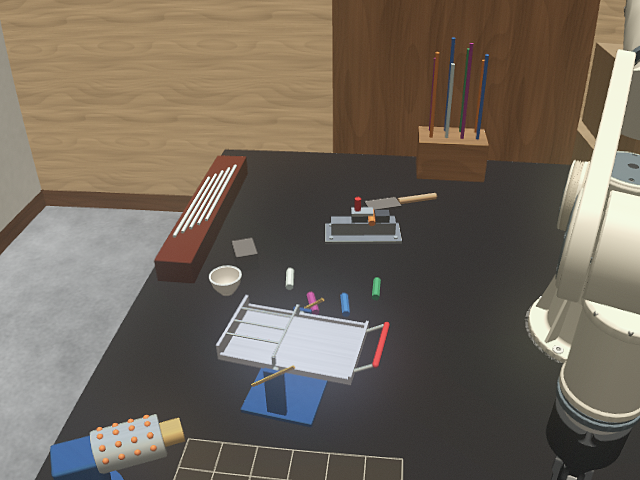

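The scene view shows green (356,253), blue (367,281), purple (352,302) and pale (301,306) bars, so all four are there. It also shows the clamp with its knob at (257,205) and amber bar at (274,212), and the tray with its red handle at (512,257). The side view shows the same things: handle at (380,343), knob at (358,203).

```bash
cat >> h.py <<'E'
def tri(u1,i1,u2,i2):
    o1,d1=rays(u1,i1);o2,d2=rays(u2,i2);out=[]
    for a,b in zip(d1,d2):
        a=a/np.linalg.norm(a);b=b/np.linalg.norm(b)
        s=np.linalg.lstsq(np.c_[a,-b],o2-o1,rcond=None)[0]
        p,q=o1+a*s[0],o2+b*s[1]; out.append(np.r_[(p+q)/2,np.linalg.norm(p-q)])
    return np.array(out)
HUE=dict(green=(50,85,90,40),blue=(100,118,120,90),purple=(140,170,90,60),red=(None,None,170,90),amber=(8,22,150,110),pale=(0,180,-1,170))
def blobs(p,c,roi=None,amin=15):
    h=cv2.cvtColor(p,cv2.COLOR_RGB2HSV).astype(int); a,b,s,v=HUE[c]
    m=(h[...,2]>v)
    if c=="pale": m&=h[...,1]<50
    elif c=="red": m&=((h[...,0]<6)|(h[...,0]>174))&(h[...,1]>s)
    else: m&=(h[...,0]>=a)&(h[...,0]<=b)&(h[...,1]>s)
    m=m.astype(np.uint8)
    if roi: z=np.zeros_like(m); x0,y0,x1,y1=roi; z[y0:y1,x0:x1]=1; m*=z
    n,l,stt,cen=cv2.connectedComponentsWithStats(m); out=[]
    for k in range(1,n):
        if stt[k,4]>=amin:
            yy,xx=np.where(l==k); out.append((stt[k,4],cen[k],np.c_[xx,yy]))
    return sorted(out,key=lambda t:-t[0])
def bar(p,i,c,z=8,roi=None,amin=15):
    b=blobs(p,c,roi,amin)
    if not b: return None
    P=onplane(b[0][2],i,z)[:,:2]; ce,(w,h),an=cv2.minAreaRect(P.astype(np.float32))
    if w<h: an+=90
    return b[0][1],np.array(ce),max(w,h),min(w,h),an
E
python3 - <<'E'
from h import *
F={}
for n in("scene","side"):
    z=np.load(n+"0.npz"); F[n]=(z["p"],z["d"],dict(intrinsics=z["K"],cam_to_world=z["M"],k1=float(z["k"])))
roi={"scene":(200,180,420,340),"side":(200,190,410,315)}
palr={"scene":(280,295,320,318),"side":(280,262,300,292)}
for c in("green","blue","purple","pale","amber","red"):
    cs=[]
    for n in F:
        rr=palr[n] if c=="pale" else roi[n]
        q=bar(F[n][0],F[n][2],c,8 if c not in("amber","red") else (53 if c=="amber" else 95),rr)
        b=blobs(F[n][0],c,rr)
        print(c,n,len(b),[x[0] for x in b[:4]], None if q is None else (np.round(q[0],1),np.round(q[1],1),[round(x,1) for x in q[2:]]))
        if q is not None: cs.append(q[0])
    if len(cs)==2: print("   tri",np.round(tri([cs[0]],F["scene"][2],[cs[1]],F["side"][2]),1))
# handle
for n,rr in(("scene",(470,230,560,285)),("side",(365,310,400,375))):
    b=blobs(F[n][0],"red",rr)[0]; q=b[2]
    (ce,wh,a)=cv2.minAreaRect(q.astype(np.float32)); bx=cv2.boxPoints((ce,wh,a))
    e=sorted([(np.linalg.norm(bx[k]-bx[(k+1)%4]),k) for k in range(4)])
    ends=[(bx[k]+bx[(k+1)%4])/2 for _,k in e[:2]]
    print(n,"handle",ce,wh,np.round(ends,1).tolist()); F[n]+=((ends,ce),)
E1,E2=F["scene"][3][0],F["side"][3][0]
for o in(E2,E2[::-1]): print(np.round(tri(E1,F["scene"][2],o,F["side"][2]),1))
for n in F:
    v=F[n][0]; 
    x0,y0,w,h=((380,230,200,150) if n=="scene" else (210,290,200,150))
    save(n+"tray",cv2.resize(v[y0:y0+h,x0:x0+w],None,fx=4,fy=4,interpolation=cv2.INTER_CUBIC))
E
```

```text
green scene 1 [np.int32(234)] (array([356.3, 252.7]), array([444.6, -92.3]), [69.0, 26.6, 89.6])
green side 1 [np.int32(157)] (array([375.9, 287.6]), array([445.7, -96.1]), [79.7, 16.4, 89.5])
   tri [[446.1 -91.3  10.6   2.2]]
blue scene 1 [np.int32(262)] (array([367. , 280.7]), array([508.5, -29.6]), [65.7, 25.6, 99.0])
blue side 2 [np.int32(134), np.int32(25)] (array([344.3, 302.3]), array([510.3, -38.3]), [64.2, 15.6, 99.1])
   tri [[510.8 -28.6  13.3   4.4]]
purple scene 1 [np.int32(311)] (array([351.8, 302.1]), array([578. , -26.6]), [66.2, 26.5, 108.1])
purple side 2 [np.int32(82), np.int32(34)] (array([310.7, 297.2]), array([584.4, -47.7]), [38.4, 16.5, 106.3])
   tri [[583.6 -24.3  21.5   9.6]]
pale scene 1 [np.int32(236)] (array([300.7, 305.5]), array([ 640.2, -109.7]), [63.6, 20.5, 97.8])
pale side 1 [np.int32(116)] (array([289.2, 276.2]), array([ 643.6, -119.4]), [61.0, 16.1, 96.4])
   tri [[ 642.4 -108.1   13.5    3.7]]
amber scene 1 [np.int32(60)] (array([274.2, 212.1]), array([ 467. , -301.6]), [31.1, 18.7, 36.4])
amber side 1 [np.int32(47)] (array([371.5, 219.5]), array([ 469.6, -313.5]), [57.7, 14.9, 92.8])
   tri [[ 468.6 -299.9   57.1    4.3]]
red scene 1 [np.int32(66)] (array([256.5, 203.9]), array([ 507.2, -317.7]), [48.6, 15.9, 34.8])
red side 1 [np.int32(26)] (array([358.5, 204.8]), array([ 502.5, -308.6]), [53.7, 12.3, 95.8])
   tri [[ 500.9 -321.7   88.5    4. ]]
scene handle (511.13409423828125, 257.7160949707031) (61.740089416503906, 6.003206253051758) [[539.0, 270.8999938964844], [483.20001220703125, 244.5]]Traceback (most recent call last):
  File "<stdin>", line 18, in <module>
IndexError: list index out of range
```

```bash
cat >> h.py <<'E'
def ends(q):
    bx=cv2.boxPoints(cv2.minAreaRect(q.astype(np.float32)))
    e=sorted([(np.linalg.norm(bx[k]-bx[(k+1)%4]),k) for k in range(4)])
    return [(bx[k]+bx[(k+1)%4])/2 for _,k in e[:2]]
def plan(target,yaw=None):
    s=r.sense(); p=np.array(s["eef_pos"]); y0=s["tcp_rot"][2]
    if yaw is None: yaw=y0
    dy=(yaw-y0+np.pi)%(2*np.pi)-np.pi
    Rm=R.from_euler("xyz",[np.pi,0,yaw]).as_matrix()
    d=Rm.T@(np.array(target)-p)
    print("turn az",round(-dy/(np.pi/2),3),"then units",np.round(d/25,2))
E
python3 - <<'E'
from h import *
F={}
for n in("scene","side"):
    z=np.load(n+"0.npz"); F[n]=(z["p"],z["d"],dict(intrinsics=z["K"],cam_to_world=z["M"],k1=float(z["k"])))
HUE["red"]=(None,None,150,60)
a=ends(blobs(F["scene"][0],"red",(470,230,560,285))[0][2]); b=ends(blobs(F["side"][0],"red",(360,310,402,375))[0][2])
print(a,b)
for o in(b,b[::-1]): print(np.round(tri(a,F["scene"][2],o,F["side"][2]),1))
for n in F:
    v=F[n][0]; x0,y0,w,h=((380,230,190,150) if n=="scene" else (210,280,200,150))
    save(n+"tray",cv2.resize(v[y0:y0+h,x0:x0+w],None,fx=4,fy=4,interpolation=cv2.INTER_CUBIC))
plan([480,-60,400],np.pi/2); plan([480,-60,400],-np.pi/2)
E
```

```text
[array([539.5402 , 270.98544], dtype=float32), array([482.77014, 244.49275], dtype=float32)] [array([386.97995, 321.71436], dtype=float32), array([374.5378 , 366.15057], dtype=float32)]
[[438.7 258.5 177.6  70.9]
 [419.7 188.   97.9  75.1]]
[[435.5 276.4 136.7   2.3]
 [419.5 166.3 136.4   2.1]]
turn az 0.766 then units [-25.72  10.22  -5.77]
turn az -1.234 then units [ 25.72 -10.22  -5.77]
```

View pics/scenetray.png

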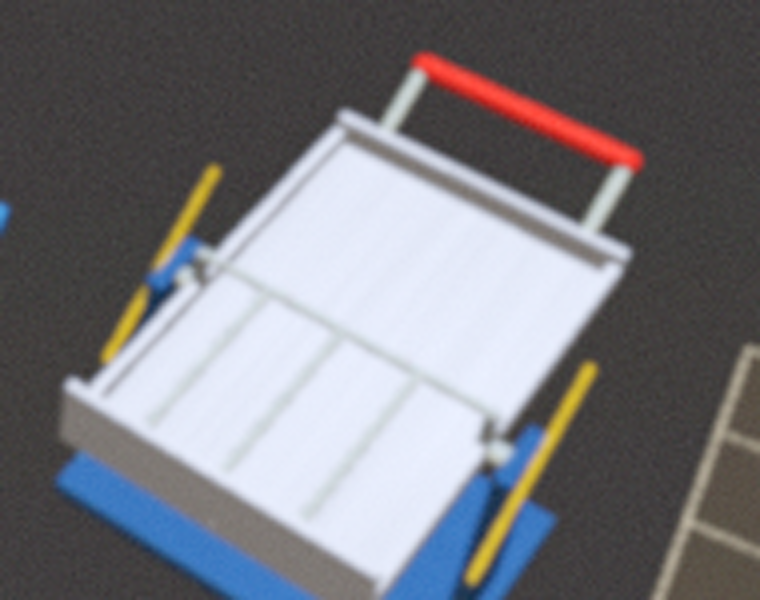

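The crop shows the level tray: handle at top right, guard wires over the lower-left half, and yellow strips on both sides. It is empty. From triangulation, the handle centre is about (427.5, 221.4, 136) and the tray yaw about -0.145.

step_arm(moves=[{"az":-0.117,"tz":-1},{"az":-0.117,"tz":-1},{"tx":-0.7,"ty":-1,"tz":-1},{"tx":-0.7,"ty":-1,"tz":-1},{"tx":-0.7,"ty":-1}])

```text
schema error: expected keys tx, ty, tz, ax, ay, az
```

step_arm(moves=[{"tx":-0.7,"ty":-1},{"tx":-0.7,"ty":-1},{"tx":-0.7,"ty":-1},{"tx":-0.7,"ty":-1},{"tx":-0.7,"ty":-1}])

```text
schema error: expected keys tx, ty, tz, ax, ay, az
```

step_arm(moves=[{"tx":-0.7,"ty":-1},{"tx":-0.7,"ty":-1},{"tx":-0.7,"ty":-1},{"tx":-0.7,"ty":-1},{"tx":-0.7,"ty":-1}])

```text
schema error: expected keys tx, ty, tz, ax, ay, az
```

```bash
python3 - <<'E'
from h import *
st(); p,d,i=grab("wrist"); save("w1",p); np.savez("w1.npz",p=p,d=d,K=i["intrinsics"],M=i["cam_to_world"],k=i["k1"])
E
```

```text
t 0.15 p [224.6 582.9 255.7] rpy [-3.141 -0.     2.774] F [ 0.3  0.4 -0.3] op 1.003 g 0.0
```

View pics/w1.png

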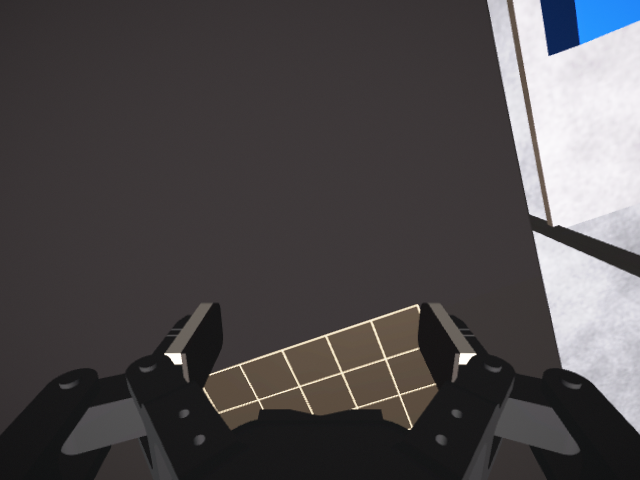

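The wrist view shows only empty bench and the grid mat, because the moves were refused: every row needs all six keys. I'll resend them with all keys.

step_arm(moves=[{"tx":0,"ty":0,"tz":-1,"ax":0,"ay":0,"az":-0.117},{"tx":0,"ty":0,"tz":-1,"ax":0,"ay":0,"az":-0.117},{"tx":-0.8,"ty":-1,"tz":-1,"ax":0,"ay":0,"az":0},{"tx":-0.8,"ty":-1,"tz":-1,"ax":0,"ay":0,"az":0},{"tx":-0.8,"ty":-1,"tz":0,"ax":0,"ay":0,"az":0}])

```text
clock: 0.82
eef_pos: [285.6, 508.2, 358.4]
tcp_rot: [3.139, 0.002, -3.142]
contact_force: [1.0, -0.1, -0.3]
opening: 0.997
grasp_force: 0.0
```

step_arm(moves=[{"tx":-0.8,"ty":-1,"tz":0,"ax":0,"ay":0,"az":0},{"tx":-0.8,"ty":-1,"tz":0,"ax":0,"ay":0,"az":0},{"tx":-0.8,"ty":-1,"tz":0,"ax":0,"ay":0,"az":0},{"tx":-0.8,"ty":-1,"tz":0,"ax":0,"ay":0,"az":0},{"tx":-0.8,"ty":-1,"tz":0,"ax":0,"ay":0,"az":0}])

```text
clock: 1.45
eef_pos: [385.2, 382.2, 356.2]
tcp_rot: [-3.141, -0.0, 3.141]
contact_force: [0.1, 0.6, -0.1]
opening: 0.999
grasp_force: 0.0
```

step_arm(moves=[{"tx":-0.8,"ty":-1,"tz":0,"ax":0,"ay":0,"az":0},{"tx":-0.8,"ty":-1,"tz":0,"ax":0,"ay":0,"az":0},{"tx":-0.8,"ty":-1,"tz":0,"ax":0,"ay":0,"az":0},{"tx":-0.8,"ty":-1,"tz":0,"ax":0,"ay":0,"az":0},{"tx":-0.8,"ty":-1,"tz":0,"ax":0,"ay":0,"az":0}])

```text
clock: 2.08
eef_pos: [485.1, 257.2, 356.2]
tcp_rot: [-3.142, -0.0, 3.141]
contact_force: [0.6, 0.3, 1.0]
opening: 1.004
grasp_force: 0.0
```

```bash
cat >> h.py <<'E'
def snap(n,f):
    p,d,i=grab(n); save(f,p); np.savez(f+".npz",p=p,d=d,K=i["intrinsics"],M=i["cam_to_world"],k=i["k1"]); return p,d,i
def load(f):
    z=np.load(f+".npz"); return z["p"],z["d"],dict(intrinsics=z["K"],cam_to_world=z["M"],k1=float(z["k"]))
E
python3 - <<'E'
from h import *
st(); snap("wrist","w2")
E
```

```text
t 2.08 p [485.1 257.2 356.2] rpy [-3.142 -0.     3.141] F [0.6 0.3 1. ] op 1.004 g 0.0
```

View pics/w2.png

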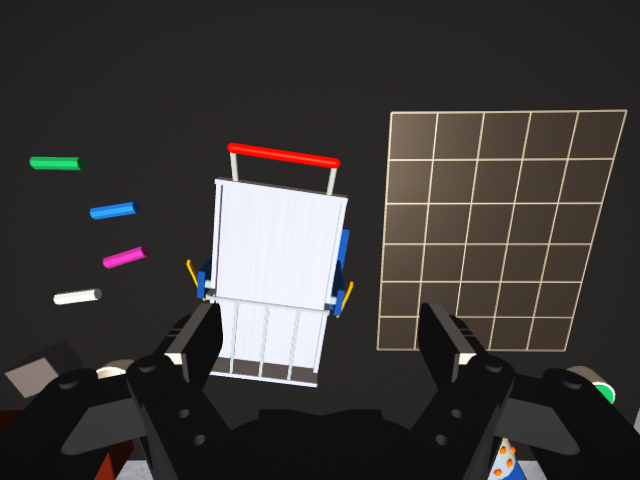

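The wrist view shows the tray with its handle (283,155), end wall top from (216,181) to (347,199) and guard bar from (210,298) to (327,312). It also shows the bars: green (55,163), blue (113,211), purple (124,258), pale (77,297).

```bash
python3 - <<'E'
from h import *
p,d,i=load("w2"); ps,ds,is_=load("scene0"); pd,dd,id_=load("side0")
HUE["red"]=(None,None,150,60)
b=blobs(p,"red",(200,130,360,180))[0]; e=ends(b[2]); print("ends px",e)
H=onplane(e,i,136); print(np.round(H,1), H.mean(0).round(1), np.linalg.norm(H[0]-H[1]))
a=ends(blobs(ps,"red",(470,230,560,285))[0][2])
for A in(a,a[::-1]):
    t=tri(e,i,A,is_); 
    if t[:,3].max()<15: print("tri scene",t.round(1))
c=ends(blobs(pd,"red",(360,310,402,375))[0][2])
for A in(c,c[::-1]):
    t=tri(e,i,A,id_)
    if t[:,3].max()<15: print("tri side",t.round(1))
for c,rr in(("green",(0,130,150,190)),("blue",(70,190,150,230)),("purple",(80,235,160,280)),("pale",(30,280,110,310))):
    q=bar(p,i,c,10,rr); qs=bar(ps,is_,c,10,(280,240,400,318))
    print(c,np.round(q[1],1),[round(x,1) for x in q[2:]],tri([q[0]],i,[qs[0]],is_).round(1))
# tray end wall outer corners, and floor depth
x=pts([[283,250],[260,230],[300,220],[280,270]],d,i); print(x.round(1))
m=((cv2.cvtColor(p,cv2.COLOR_RGB2HSV)[...,2]>150)&(cv2.cvtColor(p,cv2.COLOR_RGB2HSV)[...,1]<60)).astype(np.uint8); m[:, :200]=0; m[:,360:]=0; m[:175]=0;m[300:]=0
C=max(cv2.findContours(m,0,2)[0],key=cv2.contourArea); ap=cv2.approxPolyDP(C,6,True)[:,0]; print(ap.tolist()); print(onplane(ap.astype(float),i,119).round(1).tolist())
E
```

```text
ends px [array([226.75998, 146.56917], dtype=float32), array([340.0167, 163.8908], dtype=float32)]
[[417.9 168.  136. ]
 [434.  277.4 136. ]] [425.9 222.7 136. ] 110.59208546152122
tri scene [[417.9 167.  133.8   0.9]
 [434.1 277.3 134.4   0.5]]
tri side [[418.4 169.1 140.    1.2]
 [434.3 277.2 138.9   1.2]]
tri side [[429.5 128.9  -9.7  14.2]
 [423.3 272.4 229.6   6.6]]
green [444.4 -91.1] [72.8, 17.7, 88.7] [[444.4 -92.2   8.1   1. ]]
blue [508.4 -31.6] [64.4, 16.9, 99.1] [[508.5 -30.2   9.2   3.3]]
purple [577.1 -26.4] [71.0, 18.6, 108.1] [[577.7 -26.6   8.3   1.4]]
pale [ 641.  -112.2] [63.3, 16.4, 98.3] [[ 640.8 -109.9   10.     3.1]]
[[533.5 215.1 105.7]
 [509.4 190.  106.3]
 [497.8 235.4 105.9]
 [558.7 210.7 104.7]]
[[215, 179], [205, 287], [215, 287], [222, 184], [217, 289], [206, 299], [336, 298], [330, 291], [347, 198], [330, 195], [335, 175], [326, 195], [240, 183], [237, 175]]
[[450.9, 148.5, 119.0], [573.9, 125.7, 119.0], [574.0, 137.1, 119.0], [456.0, 155.3, 119.0], [576.5, 139.2, 119.0], [589.2, 125.3, 119.0], [587.9, 276.6, 119.0], [579.0, 269.5, 119.0], [470.6, 286.5, 119.0], [467.4, 268.4, 119.0], [446.5, 273.4, 119.0], [467.4, 264.2, 119.0], [455.0, 174.2, 119.0], [446.7, 171.7, 119.0]]
```

step_arm(moves=[{"tx":-0.15,"ty":-1,"tz":0,"ax":0,"ay":0,"az":0},{"tx":-0.15,"ty":-1,"tz":0,"ax":0,"ay":0,"az":0},{"tx":-0.15,"ty":-1,"tz":0,"ax":0,"ay":0,"az":0},{"tx":-0.15,"ty":-1,"tz":0,"ax":0,"ay":0,"az":0},{"tx":-0.15,"ty":-1,"tz":0,"ax":0,"ay":0,"az":0}])

```text
clock: 2.75
eef_pos: [503.3, 132.4, 356.2]
tcp_rot: [-3.142, -0.0, 3.141]
contact_force: [-0.4, -0.5, 0.9]
opening: 1.0
grasp_force: 0.0
```

step_arm(moves=[{"tx":-0.15,"ty":-1,"tz":0,"ax":0,"ay":0,"az":0},{"tx":-0.15,"ty":-1,"tz":0,"ax":0,"ay":0,"az":0},{"tx":-0.15,"ty":-1,"tz":0,"ax":0,"ay":0,"az":0},{"tx":-0.15,"ty":-1,"tz":0,"ax":0,"ay":0,"az":0},{"tx":-0.15,"ty":-1,"tz":0,"ax":0,"ay":0,"az":0}])

```text
clock: 3.38
eef_pos: [522.0, 7.4, 356.2]
tcp_rot: [3.142, -0.0, 3.141]
contact_force: [-0.3, 0.5, -0.4]
opening: 1.002
grasp_force: 0.0
```

step_arm(moves=[{"tx":-0.15,"ty":-1,"tz":0,"ax":0,"ay":0,"az":0},{"tx":-0.15,"ty":-1,"tz":0,"ax":0,"ay":0,"az":0},{"tx":-0.15,"ty":-1,"tz":0,"ax":0,"ay":0,"az":0},{"tx":-0.15,"ty":-1,"tz":0,"ax":0,"ay":0,"az":0},{"tx":-0.15,"ty":-1,"tz":0,"ax":0,"ay":0,"az":0}])

```text
clock: 4.0
eef_pos: [540.8, -117.5, 356.1]
tcp_rot: [3.141, -0.0, 3.141]
contact_force: [-0.3, 0.7, 0.7]
opening: 1.001
grasp_force: 0.0
```

step_arm(moves=[{"tx":-0.15,"ty":-1,"tz":0,"ax":0,"ay":0,"az":0},{"tx":-0.15,"ty":-1,"tz":0,"ax":0,"ay":0,"az":0},{"tx":-0.15,"ty":-1,"tz":0,"ax":0,"ay":0,"az":0},{"tx":-0.15,"ty":-1,"tz":0,"ax":0,"ay":0,"az":0},{"tx":-0.15,"ty":-1,"tz":0,"ax":0,"ay":0,"az":0}])

```text
clock: 4.62
eef_pos: [559.7, -243.0, 356.2]
tcp_rot: [3.142, -0.0, 3.142]
contact_force: [1.2, -0.2, 0.1]
opening: 1.002
grasp_force: 0.0
```

```bash
python3 - <<'E'
from h import *
st(); p,d,i=snap("wrist","w3")
save("w3c",p)
E
```

```text
t 4.62 p [ 559.7 -243.   356.2] rpy [ 3.142 -0.     3.142] F [ 1.2 -0.2  0.1] op 1.002 g 0.0
```

View pics/w3.png

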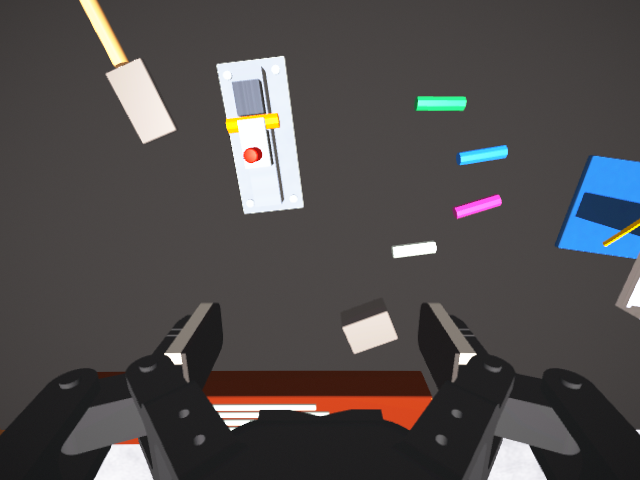

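The wrist view shows the clamp with the amber bar from (227,126) to (280,121), the knob top at (253,155), and the paddle on the left. The four loose bars are all clear.

```bash
python3 - <<'E'
from h import *
p,d,i=load("w3"); ps,ds,is_=load("scene0")
HUE["amber"]=(12,32,140,110); HUE["red"]=(None,None,150,60)
B=blobs(p,"amber",(215,105,295,140),5); print([(b[0],b[1].round(1)) for b in B])
q=np.vstack([b[2] for b in B]); e=ends(q); P=onplane(e,i,53); print("amber ends",P.round(1),P.mean(0).round(1),np.linalg.norm(P[0]-P[1]).round(1),np.degrees(np.arctan2(*(P[1]-P[0])[1::-1])))
k=blobs(p,"red",(235,135,275,175))[0]; print("knob",k[0],k[1],k[2].min(0),k[2].max(0),onplane([k[1]],i,100).round(1))
ks=blobs(ps,"red",(240,190,270,215))[0]; print("knob tri top",tri([k[1]],i,[ks[1]],is_).round(1), "depth",pts([k[1]],d,i).round(1))
# scene visible amber end
ba=blobs(ps,"amber",(255,200,290,225)); print([(b[0],b[1]) for b in ba])
# foot plate
h=cv2.cvtColor(p,cv2.COLOR_RGB2HSV); m=(h[...,2]>130).astype(np.uint8); z=np.zeros_like(m); z[45:225,205:310]=1; m*=z
C=np.vstack(cv2.findContours(m,0,2)[0])[:,0].astype(float); P=onplane(C,i,10)[:,:2].astype(np.float32); ce,wh,an=cv2.minAreaRect(P); print("plate",np.round(ce,1),np.round(wh,1),an)
for c,rr in(("green",(400,90,480,115)),("blue",(440,140,515,170)),("purple",(440,190,510,225)),("pale",(380,235,450,265))):
    q=bar(p,i,c,10,rr); qs=bar(ps,is_,c,10,(280,240,400,318))
    print(c,np.round(q[1],1),[round(x,1) for x in q[2:]],tri([q[0]],i,[qs[0]],is_).round(1))
E
```

```text
[(np.int32(447), array([253.3, 121.5]))]
amber ends [[ 464.3 -291.2   53. ]
 [ 471.1 -354.1   53. ]] [ 467.7 -322.6   53. ] 63.2 -83.86774134696518
knob 133 [252.82706767 154.2481203 ] [244 147] [261 162] [[ 501.4 -314.6  100. ]]
knob tri top [[ 502.9 -317.4   94.     4. ]] depth [[ 500.8 -314.   107.5]]
[(np.int32(62), array([274.11290323, 212.        ]))]
plate [ 488.2 -319.1] [190.7  87.6] 6.373262882232666
green [443.3 -90.3] [65.7, 16.4, 89.7] [[444.2 -90.4   8.9   3. ]]
blue [502.4 -29.9] [66.3, 15.8, 107.9] [[ 5.033e+02 -3.330e+01  2.000e-01  3.500e+00]]
purple [575.6 -25.1] [66.7, 19.6, 108.1] [[576.7 -25.1   8.    2.5]]
pale [ 639.5 -106. ] [63.0, 18.0, 98.0] [[ 640.5 -107.1    9.8    3.1]]
```

step_arm(moves=[{"tx":0,"ty":0,"tz":0.5,"ax":0,"ay":0,"az":-0.069},{"tx":0.87,"ty":-0.9,"tz":1,"ax":0,"ay":0,"az":0},{"tx":0.87,"ty":-0.9,"tz":1,"ax":0,"ay":0,"az":0},{"tx":0.87,"ty":-0.9,"tz":1,"ax":0,"ay":0,"az":0},{"tx":0,"ty":0,"tz":1,"ax":0,"ay":0,"az":0}], gripper=0.7, newtons=40)

```text
clock: 5.3
eef_pos: [500.8, -317.9, 243.0]
tcp_rot: [-3.141, -0.0, -3.036]
contact_force: [0.3, -0.2, -0.5]
opening: 0.699
grasp_force: 0.0
```

step_arm(moves=[{"tx":0,"ty":0,"tz":1,"ax":0,"ay":0,"az":0},{"tx":0,"ty":0,"tz":1,"ax":0,"ay":0,"az":0},{"tx":0,"ty":0,"tz":0.7,"ax":0,"ay":0,"az":0},{"tx":0,"ty":0,"tz":0,"ax":0,"ay":0,"az":0}])

```text
clock: 5.8
eef_pos: [501.3, -315.8, 175.1]
tcp_rot: [3.14, -0.002, -3.034]
contact_force: [0.3, 0.1, -0.4]
opening: 0.702
grasp_force: 0.0
```

```bash
python3 - <<'E'
from h import *
st(); p,d,i=snap("wrist","w4")
HUE["amber"]=(12,32,140,110); HUE["red"]=(None,None,150,60)
for c,z in(("amber",53),("red",106)):
    b=blobs(p,c,(150,0,500,330))[:3]; print(c,[(x[0],x[1].round(1),onplane([x[1]],i,z).round(1),x[2].min(0),x[2].max(0)) for x in b])
p,d,i=snap("scene","s2")
for c in("green","blue","purple","pale"):
    q=bar(p,i,c,10,(280,240,400,318)); print(c,np.round(q[0],1),np.round(q[1],1),[round(x,1) for x in q[2:]])
E
```

```text
t 5.8 p [ 501.3 -315.8  175.1] rpy [ 3.140e+00 -2.000e-03 -3.034e+00] F [ 0.3  0.1 -0.4] op 0.702 g 0.0
amber [(np.int32(1249), array([315.3, 198.8]), array([[ 467.3, -321.8,   53. ]]), array([274, 190]), array([359, 212]))]
red [(np.int32(688), array([317.4, 264.5]), array([[ 496.8, -316.8,  106. ]]), array([305, 246]), array([329, 284]))]
green [356.2 252.7] [446.8 -91.1] [69.2, 27.0, 89.1]
blue [366.9 280.6] [510.5 -29.2] [66.6, 24.9, 99.1]
purple [351.7 302.1] [579.3 -25.9] [66.0, 26.6, 108.7]
pale [300.6 305.4] [ 641.5 -108.7] [63.4, 20.1, 98.4]
```

step_arm(moves=[{"tx":0,"ty":-0.05,"tz":1,"ax":0,"ay":0,"az":0},{"tx":0,"ty":0,"tz":1,"ax":0,"ay":0,"az":0},{"tx":0,"ty":0,"tz":0.6,"ax":0,"ay":0,"az":0},{"tx":0,"ty":0,"tz":0.35,"ax":0,"ay":0,"az":0},{"tx":0,"ty":0,"tz":0,"ax":0,"ay":0,"az":0}])

```text
clock: 6.52
eef_pos: [502.2, -317.3, 102.6]
tcp_rot: [3.142, -0.0, -3.033]
contact_force: [0.3, -0.1, 0.0]
opening: 0.701
grasp_force: 0.0
```

step_arm(moves=[{"tx":0,"ty":0,"tz":0,"ax":0,"ay":0,"az":0},{"tx":0,"ty":0,"tz":0,"ax":0,"ay":0,"az":0},{"tx":0,"ty":0,"tz":0,"ax":0,"ay":0,"az":0},{"tx":0,"ty":0,"tz":0,"ax":0,"ay":0,"az":0},{"tx":0,"ty":0,"tz":0,"ax":0,"ay":0,"az":0}], gripper=0, newtons=30)

```text
clock: 7.15
eef_pos: [502.4, -317.2, 103.2]
tcp_rot: [-3.141, 0.001, -3.033]
contact_force: [0.7, 2.6, 6.5]
opening: 0.174
grasp_force: 29.2
```

step_arm(moves=[{"tx":0,"ty":0,"tz":0,"ax":0,"ay":0,"az":0},{"tx":0,"ty":0,"tz":0,"ax":0,"ay":0,"az":0}])

```text
clock: 7.4
eef_pos: [502.4, -317.2, 103.2]
tcp_rot: [-3.141, 0.001, -3.033]
contact_force: [-1.2, 2.4, 6.2]
opening: 0.173
grasp_force: 29.2
```

step_arm(moves=[{"tx":-0.3,"ty":0,"tz":0,"ax":0,"ay":0,"az":0},{"tx":-0.4,"ty":0,"tz":0,"ax":0,"ay":0,"az":0},{"tx":-0.4,"ty":0,"tz":0,"ax":0,"ay":0,"az":0},{"tx":-0.4,"ty":0,"tz":0,"ax":0,"ay":0,"az":0},{"tx":-0.3,"ty":0,"tz":0,"ax":0,"ay":0,"az":0}])

```text
clock: 8.02
eef_pos: [547.0, -312.3, 103.2]
tcp_rot: [3.141, -0.0, -3.033]
contact_force: [-3.1, 1.3, 7.3]
opening: 0.175
grasp_force: 29.4
```

step_arm(moves=[{"tx":0,"ty":0,"tz":0,"ax":0,"ay":0,"az":0},{"tx":0,"ty":0,"tz":0,"ax":0,"ay":0,"az":0}])

```text
clock: 8.28
eef_pos: [547.7, -312.2, 103.2]
tcp_rot: [-3.141, 0.002, -3.033]
contact_force: [1.7, 3.6, 6.3]
opening: 0.177
grasp_force: 29.3
```

step_arm(moves=[{"tx":0,"ty":0,"tz":0,"ax":0,"ay":0,"az":0},{"tx":0,"ty":0,"tz":0,"ax":0,"ay":0,"az":0},{"tx":0,"ty":0,"tz":0,"ax":0,"ay":0,"az":0}], gripper=0.7)

```text
clock: 8.65
eef_pos: [546.5, -312.5, 102.3]
tcp_rot: [3.141, -0.0, -3.034]
contact_force: [0.2, -0.1, 0.5]
opening: 0.703
grasp_force: 0.0
```

step_arm(moves=[{"tx":0,"ty":0,"tz":-0.6,"ax":0,"ay":0,"az":0},{"tx":0,"ty":0,"tz":-1,"ax":0,"ay":0,"az":0},{"tx":0,"ty":0,"tz":-1,"ax":0,"ay":0,"az":0},{"tx":0.5,"ty":0,"tz":-1,"ax":0,"ay":0,"az":0},{"tx":0,"ty":0,"tz":0,"ax":0,"ay":0,"az":0}], gripper=1)

```text
clock: 9.28
eef_pos: [535.1, -314.6, 195.4]
tcp_rot: [-3.139, 0.003, -3.034]
contact_force: [-0.6, -0.2, -0.8]
opening: 0.999
grasp_force: 0.0
```

```bash
python3 - <<'E'
from h import *
st(); p,d,i=snap("wrist","w5")
HUE["amber"]=(12,32,140,110); HUE["red"]=(None,None,150,60)
B=blobs(p,"amber",(150,0,500,330))[:3]
e=ends(B[0][2]); 
P=onplane(e,i,53); print(P.round(1),P.mean(0).round(1),np.linalg.norm(P[0]-P[1]),np.degrees(np.arctan2(*(P[1]-P[0])[1::-1])))
c,wh,a=cv2.minAreaRect(onplane(B[0][2],i,55)[:,:2].astype(np.float32)); print(c,wh,a,B[0][1])
ps,ds,is_=snap("scene","s3"); b=blobs(ps,"amber",(255,195,290,225))[0]; print(b[0],b[1],onplane([b[1]],is_,53)); e=pts(b[2],ds,is_); print(np.median(e,0))
E
```

```text
t 9.28 p [ 535.1 -314.6  195.4] rpy [-3.139e+00  3.000e-03 -3.034e+00] F [-0.6 -0.2 -0.8] op 0.999 g 0.0
[[ 465.  -291.    53. ]
 [ 471.5 -350.9   53. ]] [ 468.3 -321.    53. ] 60.255676014341 -83.76857930794577
(468.24053955078125, -320.9674072265625) (14.942249298095703, 60.22568893432617) 6.238516330718994 [320.52251251 149.47304058]
178 [266.39325843 209.26966292] [[ 468.021599   -323.13765424   53.        ]]
[ 474.0265356  -318.52139469   58.63831865]
```

View pics/w5.png

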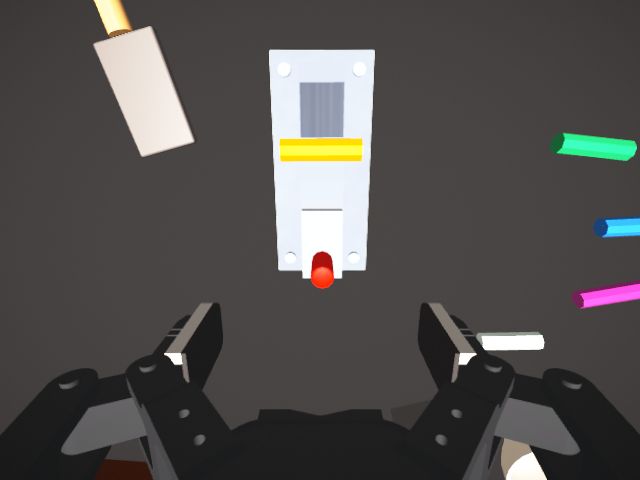

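The jaw is open by about 45 mm. The amber bar (320,150) lies free on its bed, and the knob is at (322,275). Next I measure where the fingertips stand from the depth picture.

```bash
python3 - <<'E'
from h import *
p,d,i=load("w5"); s=r.sense(); t=np.array(s["eef_pos"])
for uv in([212,308],[216,306],[200,330],[425,308],[430,320],[440,330],[216,345],[170,352]):
    print(uv,(pts([uv],d,i)[0]-t).round(1))
E
```

```text
[212, 308] [ -6.6 -43.8  -0. ]
[216, 306] [ -6.5 -42.8  -2.1]
[200, 330] [ -6.9 -43.1  16.1]
[425, 308] [-14.3  42.   -3.4]
[430, 320] [-13.6  41.6   4.9]
[440, 330] [-15.1  42.   14.2]
[216, 345] [  9.5 -41.6   1.2]
[170, 352] [ -6.8 -47.9  29.3]
```

step_arm(moves=[{"tx":0.9,"ty":0.03,"tz":0.8,"ax":0,"ay":0,"az":0},{"tx":0.9,"ty":0,"tz":1,"ax":0,"ay":0,"az":0},{"tx":0.89,"ty":0,"tz":0.8,"ax":0,"ay":0,"az":0},{"tx":0,"ty":0,"tz":0,"ax":0,"ay":0,"az":0}], gripper=0.82)

```text
clock: 9.88
eef_pos: [465.2, -319.3, 125.3]
tcp_rot: [3.138, -0.004, -3.034]
contact_force: [0.4, 0.2, 0.5]
opening: 0.819
grasp_force: 0.0
```

```bash
python3 - <<'E'
from h import *
s=st(); t=np.array(s["eef_pos"]); p,d,i=snap("wrist","w6")
HUE["amber"]=(12,32,140,110)
B=blobs(p,"amber",(150,0,500,330))[0]; print(B[0],B[2].min(0),B[2].max(0))
c,wh,a=cv2.minAreaRect(onplane(B[2],i,55)[:,:2].astype(np.float32)); print(c,wh,a)
P=pts(np.argwhere(np.ones((480,640)))[:,::-1],d,i).reshape(480,640,3)-t
for sgn in(-1,1):
    m=(d>0)&(sgn*P[...,1]>25)&(sgn*P[...,1]<62)&(np.abs(P[...,0])<20)&(P[...,2]>-45)
    print(sgn,m.sum(),np.percentile(P[m],[1,50,99],axis=0).round(1))
E
```

```text
t 9.88 p [ 465.2 -319.3  125.3] rpy [ 3.138 -0.004 -3.034] F [0.4 0.2 0.5] op 0.819 g 0.0
2349 [264 262] [365 288]
(467.9655456542969, -320.9781494140625) (16.969921112060547, 61.3885498046875) 6.144893646240234
-1 18624 [[-15.3 -61.7 -10.6]
 [ -5.6 -51.6  42.2]
 [ 15.5 -25.4  67.2]]
1 15938 [[-19.9  26.8 -10.9]
 [-14.9  54.6  39.8]
 [  4.7  61.7  67. ]]
```

step_arm(moves=[{"tx":-0.11,"ty":-0.08,"tz":0.8,"ax":0,"ay":0,"az":0},{"tx":0,"ty":0,"tz":0.8,"ax":0,"ay":0,"az":0},{"tx":0,"ty":0,"tz":0.6,"ax":0,"ay":0,"az":0},{"tx":0,"ty":0,"tz":0.27,"ax":0,"ay":0,"az":0},{"tx":0,"ty":0,"tz":0,"ax":0,"ay":0,"az":0}])

```text
clock: 10.55
eef_pos: [470.5, -321.8, 65.4]
tcp_rot: [3.141, -0.0, -3.033]
contact_force: [0.3, -0.2, 0.4]
opening: 0.82
grasp_force: 0.0
```

```bash
python3 - <<'E'
from h import *
st(); p,d,i=snap("wrist","w7")
HUE["amber"]=(12,32,140,110)
B=blobs(p,"amber",(150,0,500,420))[0]; print(B[0],B[2].min(0),B[2].max(0))
save("w7c",p[200:480,100:540])
E
```

```text
t 10.55 p [ 470.5 -321.8   65.4] rpy [ 3.141 -0.    -3.033] F [ 0.3 -0.2  0.4] op 0.82 g 0.0
4571 [247 299] [395 338]
```

View pics/w7c.png

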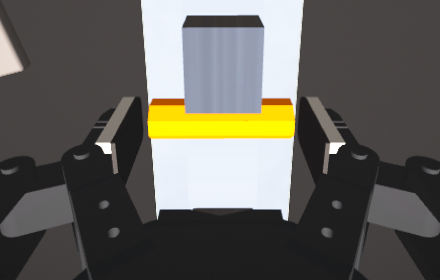

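The bar sits between the two pads (crop columns 148 to 295) and the grasp is clear. I trim the position and close.

step_arm(moves=[{"tx":0.09,"ty":0.02,"tz":0.08,"ax":0,"ay":0,"az":0},{"tx":0,"ty":0,"tz":0,"ax":0,"ay":0,"az":0}])

```text
clock: 10.85
eef_pos: [468.1, -321.8, 64.1]
tcp_rot: [-3.141, 0.0, -3.034]
contact_force: [0.5, -0.1, 0.6]
opening: 0.822
grasp_force: 0.0
```

step_arm(moves=[{"tx":0,"ty":0,"tz":0,"ax":0,"ay":0,"az":0},{"tx":0,"ty":0,"tz":0,"ax":0,"ay":0,"az":0},{"tx":0,"ty":0,"tz":0,"ax":0,"ay":0,"az":0},{"tx":0,"ty":0,"tz":0,"ax":0,"ay":0,"az":0}], gripper=0.5, newtons=30)

```text
clock: 11.35
eef_pos: [468.2, -321.9, 64.3]
tcp_rot: [-3.141, 0.0, -3.033]
contact_force: [-1.0, 0.8, 5.6]
opening: 0.694
grasp_force: 32.2
```

step_arm(moves=[{"tx":0,"ty":0,"tz":-0.2,"ax":0,"ay":0,"az":0},{"tx":0,"ty":0,"tz":-0.4,"ax":0,"ay":0,"az":0},{"tx":0,"ty":0,"tz":-0.6,"ax":0,"ay":0,"az":0},{"tx":0,"ty":0,"tz":-0.8,"ax":0,"ay":0,"az":0},{"tx":0,"ty":0,"tz":0,"ax":0,"ay":0,"az":0}])

```text
clock: 11.98
eef_pos: [469.2, -322.5, 115.9]
tcp_rot: [-3.139, 0.003, -3.033]
contact_force: [-0.3, 0.0, 0.2]
opening: 0.696
grasp_force: 32.6
```

```bash
python3 - <<'E'
from h import *
s=st(); p,d,i=snap("wrist","w8"); t=np.array(s["eef_pos"])
HUE["amber"]=(12,32,140,110)
B=blobs(p,"amber",(150,0,500,420))[0]; print(B[0],B[2].min(0),B[2].max(0))
Q=pts(B[2],d,i)-t; print(np.percentile(Q,[2,50,98],axis=0).round(1))
P=pts(np.argwhere(np.ones((480,640)))[:,::-1],d,i).reshape(480,640,3)-t
for sgn in(-1,1):
    m=(d>0)&(sgn*P[...,1]>31)&(sgn*P[...,1]<50)&(np.abs(P[...,0])<20)&(P[...,2]>-45)
    print(sgn,m.sum(),np.percentile(P[m],[1,50,99],axis=0).round(1))
E
```

```text
t 11.97 p [ 469.2 -322.5  115.9] rpy [-3.139e+00  3.000e-03 -3.033e+00] F [-0.3  0.   0.2] op 0.696 g 32.6
5733 [247 304] [393 345]
[[-10.7 -27.9 -12.5]
 [ -3.8   0.3  -4. ]
 [  7.6  29.2  -1.7]]
-1 6017 [[-14.7 -49.9 -11.4]
 [ -3.2 -42.4  33.7]
 [ 16.2 -31.2  52.2]]
1 4835 [[-18.8  31.1 -11.9]
 [-13.2  41.1  30.3]
 [  5.5  49.9  39.7]]
```

step_arm(moves=[{"tx":0,"ty":0,"tz":-1,"ax":0,"ay":0,"az":0.081},{"tx":0,"ty":0,"tz":-1,"ax":0,"ay":0,"az":0.081},{"tx":0,"ty":0.9,"tz":-0.7,"ax":0,"ay":0,"az":0},{"tx":0,"ty":0.9,"tz":-0.7,"ax":0,"ay":0,"az":0},{"tx":0,"ty":0.9,"tz":-0.7,"ax":0,"ay":0,"az":0}])

```text
clock: 12.65
eef_pos: [477.7, -252.7, 216.6]
tcp_rot: [3.141, -0.001, 2.998]
contact_force: [-0.5, 0.3, 0.9]
opening: 0.692
grasp_force: 32.7
```

step_arm(moves=[{"tx":-0.06,"ty":1,"tz":0,"ax":0,"ay":0,"az":0},{"tx":-0.06,"ty":1,"tz":0,"ax":0,"ay":0,"az":0},{"tx":-0.06,"ty":1,"tz":0,"ax":0,"ay":0,"az":0},{"tx":-0.06,"ty":1,"tz":0,"ax":0,"ay":0,"az":0},{"tx":-0.06,"ty":1,"tz":0,"ax":0,"ay":0,"az":0}])

```text
clock: 13.28
eef_pos: [503.1, -130.0, 216.2]
tcp_rot: [3.141, -0.001, 2.998]
contact_force: [-0.7, -0.4, 0.6]
opening: 0.694
grasp_force: 32.7
```

step_arm(moves=[{"tx":-0.06,"ty":1,"tz":0,"ax":0,"ay":0,"az":0},{"tx":-0.06,"ty":1,"tz":0,"ax":0,"ay":0,"az":0},{"tx":-0.06,"ty":1,"tz":0,"ax":0,"ay":0,"az":0},{"tx":-0.06,"ty":1,"tz":0,"ax":0,"ay":0,"az":0},{"tx":-0.06,"ty":1,"tz":0,"ax":0,"ay":0,"az":0}])

```text
clock: 13.9
eef_pos: [528.4, -7.5, 216.2]
tcp_rot: [3.142, -0.001, 2.998]
contact_force: [0.2, 0.5, -0.4]
opening: 0.695
grasp_force: 32.7
```

step_arm(moves=[{"tx":-0.06,"ty":1,"tz":0,"ax":0,"ay":0,"az":0},{"tx":-0.06,"ty":1,"tz":0,"ax":0,"ay":0,"az":0},{"tx":-0.06,"ty":1,"tz":0,"ax":0,"ay":0,"az":0},{"tx":-0.06,"ty":1,"tz":0,"ax":0,"ay":0,"az":0},{"tx":-0.06,"ty":1,"tz":0,"ax":0,"ay":0,"az":0}])

```text
clock: 14.52
eef_pos: [553.8, 114.9, 216.2]
tcp_rot: [-3.141, -0.001, 2.998]
contact_force: [0.4, 0.0, -1.5]
opening: 0.693
grasp_force: 32.7
```

step_arm(moves=[{"tx":0,"ty":1,"tz":0,"ax":0,"ay":0,"az":0},{"tx":0,"ty":1,"tz":0,"ax":0,"ay":0,"az":0},{"tx":0,"ty":1,"tz":0,"ax":0,"ay":0,"az":0},{"tx":0,"ty":0.6,"tz":0,"ax":0,"ay":0,"az":0},{"tx":0,"ty":0,"tz":0,"ax":0,"ay":0,"az":0}])

```text
clock: 15.15
eef_pos: [567.4, 203.0, 216.1]
tcp_rot: [-3.141, -0.0, 2.998]
contact_force: [0.5, -0.3, -0.6]
opening: 0.696
grasp_force: 32.6
```

```bash
cat >> h.py <<'E'
O=np.array([586.8,198.7,105.]); 
def slot(k,off=11.3):
    x=[-16,-38,-60,-82,-104][k]; a=-0.146; return O+np.array([x*np.cos(a),x*np.sin(a),8+off])
E
python3 - <<'E'
from h import *
s=st(); plan(slot(0),2.996)
p,d,i=grab("wrist"); HUE["amber"]=(12,32,140,110); B=blobs(p,"amber",(150,0,500,420))[0]; print(B[0],B[2].min(0),B[2].max(0))
E
```

```text
t 15.15 p [567.4 203.  216.1] rpy [-3.141 -0.     2.998] F [ 0.5 -0.3 -0.6] op 0.696 g 32.6
turn az 0.001 then units [-0.15 -0.06  3.67]
4840 [247 311] [393 344]
```

step_arm(moves=[{"tx":-0.15,"ty":-0.06,"tz":1,"ax":0,"ay":0,"az":0},{"tx":0,"ty":0,"tz":1,"ax":0,"ay":0,"az":0},{"tx":0,"ty":0,"tz":0.9,"ax":0,"ay":0,"az":0},{"tx":0,"ty":0,"tz":0.5,"ax":0,"ay":0,"az":0},{"tx":0,"ty":0,"tz":0.15,"ax":0,"ay":0,"az":0}])

```text
clock: 15.82
eef_pos: [571.2, 199.2, 127.0]
tcp_rot: [-3.141, -0.001, 2.995]
contact_force: [0.3, 0.4, -0.3]
opening: 0.694
grasp_force: 32.6
```

step_arm(moves=[{"tx":0,"ty":0,"tz":0,"ax":0,"ay":0,"az":0},{"tx":0,"ty":0,"tz":0.02,"ax":0,"ay":0,"az":0},{"tx":0,"ty":0,"tz":0.02,"ax":0,"ay":0,"az":0},{"tx":0,"ty":0,"tz":0,"ax":0,"ay":0,"az":0}])

```text
clock: 16.32
eef_pos: [571.6, 199.9, 126.8]
tcp_rot: [3.141, 0.0, 2.995]
contact_force: [-0.1, -0.1, -0.4]
opening: 0.695
grasp_force: 32.6
```

step_arm(moves=[{"tx":0,"ty":0,"tz":0.03,"ax":0,"ay":0,"az":0},{"tx":0,"ty":0,"tz":0.03,"ax":0,"ay":0,"az":0},{"tx":0,"ty":0,"tz":0,"ax":0,"ay":0,"az":0}])

```text
clock: 16.7
eef_pos: [571.5, 199.8, 125.3]
tcp_rot: [3.142, 0.0, 2.995]
contact_force: [-1.6, 0.2, 3.8]
opening: 0.692
grasp_force: 34.6
```

step_arm(moves=[{"tx":0,"ty":0,"tz":0.02,"ax":0,"ay":0,"az":0},{"tx":0,"ty":0,"tz":0.02,"ax":0,"ay":0,"az":0},{"tx":0,"ty":0,"tz":0,"ax":0,"ay":0,"az":0}])

```text
clock: 17.08
eef_pos: [571.5, 199.8, 125.2]
tcp_rot: [3.141, 0.0, 2.995]
contact_force: [-4.3, -1.8, 13.0]
opening: 0.693
grasp_force: 40.0
```

step_arm(moves=[{"tx":0,"ty":0,"tz":-0.04,"ax":0,"ay":0,"az":0},{"tx":0,"ty":0,"tz":0,"ax":0,"ay":0,"az":0}])

```text
clock: 17.32
eef_pos: [571.6, 199.8, 125.2]
tcp_rot: [3.141, 0.0, 2.995]
contact_force: [-1.2, -0.6, 5.0]
opening: 0.696
grasp_force: 35.5
```

step_arm(moves=[{"tx":0,"ty":0,"tz":0,"ax":0,"ay":0,"az":0},{"tx":0,"ty":0,"tz":0,"ax":0,"ay":0,"az":0},{"tx":0,"ty":0,"tz":0,"ax":0,"ay":0,"az":0}], gripper=0.82)

```text
clock: 17.7
eef_pos: [571.4, 199.7, 124.8]
tcp_rot: [-3.141, -0.0, 2.995]
contact_force: [-0.4, -0.4, 0.3]
opening: 0.82
grasp_force: 0.0
```

step_arm(moves=[{"tx":0,"ty":0,"tz":-0.4,"ax":0,"ay":0,"az":0},{"tx":0,"ty":0,"tz":-0.9,"ax":0,"ay":0,"az":0},{"tx":0,"ty":0,"tz":-1,"ax":0,"ay":0,"az":0},{"tx":0,"ty":0,"tz":-1,"ax":0,"ay":0,"az":0},{"tx":0,"ty":0,"tz":0,"ax":0,"ay":0,"az":0}])

```text
clock: 18.32
eef_pos: [572.8, 200.2, 210.1]
tcp_rot: [3.14, 0.004, 2.995]
contact_force: [0.4, 0.1, 0.2]
opening: 0.819
grasp_force: 0.0
```

```bash
python3 - <<'E'
from h import *
st(); p,d,i=snap("wrist","w9"); HUE["amber"]=(12,32,140,110)
q=bar(p,i,"amber",113,(150,0,500,420)); c=q[1]-O[:2]; a=-.146
print(q, "tray x,y",c@[np.cos(a),np.sin(a)],c@[-np.sin(a),np.cos(a)],"crosswise err",q[4]-90+8.37)
p,d,i=snap("scene","s4")
for c in("green","blue","purple","pale"):
    q=bar(p,i,c,10,(240,200,430,340) if c!="pale" else (280,290,325,320)); print(c,np.round(q[0],1),np.round(q[1],1),[round(x,1) for x in q[2:]])
plan([444.5,-91.3,150],np.radians(89.3)+np.pi/2); 
E
```

```text
t 18.32 p [572.8 200.2 210.1] rpy [3.14  0.004 2.995] F [0.4 0.1 0.2] op 0.819 g 0.0
(array([318.86966938, 254.99041687]), array([572.69665527, 200.27871704]), 61.815914154052734, 15.85059642791748, 81.65982055664062) tray x,y -14.182972792210895 -0.4898599261581096 crosswise err 0.02982055664062422
green [356.2 252.7] [446.8 -91.2] [69.2, 27.1, 90.4]
blue [366.8 280.5] [510.1 -29.3] [66.6, 24.4, 99.0]
purple [352.  302.1] [579.4 -25.5] [66.6, 26.6, 107.6]
pale [300.8 305.4] [ 641.6 -109.1] [62.6, 18.8, 97.3]
turn az -0.085 then units [  4.93 -11.7    2.3 ]
```

step_arm(moves=[{"tx":0,"ty":0,"tz":0,"ax":0,"ay":0,"az":-0.085},{"tx":0.41,"ty":-1,"tz":0,"ax":0,"ay":0,"az":0},{"tx":0.41,"ty":-1,"tz":0,"ax":0,"ay":0,"az":0},{"tx":0.41,"ty":-1,"tz":0,"ax":0,"ay":0,"az":0},{"tx":0.41,"ty":-1,"tz":0,"ax":0,"ay":0,"az":0}])

```text
clock: 19.05
eef_pos: [528.1, 98.8, 206.9]
tcp_rot: [-3.141, -0.001, 3.128]
contact_force: [0.4, 0.5, -0.1]
opening: 0.822
grasp_force: 0.0
```

step_arm(moves=[{"tx":0.41,"ty":-1,"tz":0,"ax":0,"ay":0,"az":0},{"tx":0.41,"ty":-1,"tz":0,"ax":0,"ay":0,"az":0},{"tx":0.41,"ty":-1,"tz":0,"ax":0,"ay":0,"az":0},{"tx":0.41,"ty":-1,"tz":0,"ax":0,"ay":0,"az":0},{"tx":0.41,"ty":-1,"tz":0.2,"ax":0,"ay":0,"az":0}])

```text
clock: 19.68
eef_pos: [475.3, -25.3, 202.3]
tcp_rot: [-3.142, -0.0, 3.128]
contact_force: [0.9, -0.3, 0.0]
opening: 0.823
grasp_force: 0.0
```

step_arm(moves=[{"tx":0.41,"ty":-1,"tz":0.8,"ax":0,"ay":0,"az":0},{"tx":0.41,"ty":-1,"tz":1,"ax":0,"ay":0,"az":0},{"tx":0.41,"ty":-0.7,"tz":0.8,"ax":0,"ay":0,"az":0},{"tx":0,"ty":0,"tz":0,"ax":0,"ay":0,"az":0},{"tx":0,"ty":0,"tz":0,"ax":0,"ay":0,"az":0}])

```text
clock: 20.3
eef_pos: [445.0, -91.1, 137.9]
tcp_rot: [3.142, 0.0, 3.128]
contact_force: [-0.1, -0.3, -0.0]
opening: 0.818
grasp_force: 0.0
```

```bash
cat >> h.py <<'E'
def look(c,z=19.8,roi=(150,0,500,420)):
    s=st(); p,d,i=grab("wrist"); q=bar(p,i,c,8,roi,60)
    print(c,np.round(q[0],1),np.round(q[1],1),[round(x,1) for x in q[2:]],"top z",np.percentile(pts(blobs(p,c,roi)[0][2],d,i)[:,2],[50,95]).round(1)); plan([*q[1],z],np.radians(q[4])+np.pi/2)
E
python3 -c "
from h import *
look('green')"
```

```text
t 20.3 p [445.  -91.1 137.9] rpy [3.142 0.    3.128] F [-0.1 -0.3 -0. ] op 0.818 g 0.0
green [319.5 233.5] [439.7 -90.2] [63.1, 8.8, 89.3] top z [13.4 16.3]
turn az -0.0 then units [0.23 0.02 4.74]
```

```bash
cat >> h.py <<'E'
def look2(guess,z=19.8,zb=0,f=None):
    s=st(); p,d,i=snap("wrist",f) if f else grab("wrist"); P=pts(np.argwhere(np.ones((480,640)))[:,::-1],d,i).reshape(480,640,3)
    m=(d>0)&(P[...,2]>zb+5)&(P[...,2]<zb+22)&(np.hypot(P[...,0]-guess[0],P[...,1]-guess[1])<42)
    n,l,stt,ce=cv2.connectedComponentsWithStats(m.astype(np.uint8)); k=1+stt[1:,4].argmax()
    uv=np.argwhere(l==k)[:,::-1]; Q=P[l==k]; c,(w,h),a=cv2.minAreaRect(Q[:,:2].astype(np.float32))
    if w<h: a+=90
    a=a%180
    print(stt[k],"c",np.round(c,1),"lw",round(max(w,h),1),round(min(w,h),1),"ang",round(a,1),"z",np.percentile(Q[:,2],[5,50,95]).round(1),"rgb",np.median(p[l==k],0)); plan([*c,z],np.radians(a)+np.pi/2)
E
python3 -c "
from h import *
look2((444,-91),f='w10')
p,d,i=load('w10'); h=cv2.cvtColor(p,cv2.COLOR_RGB2HSV); print(h[215:250:3,320].tolist())"
```

```text
t 20.35 p [445.4 -90.9 138.2] rpy [-3.142e+00  1.000e-03  3.129e+00] F [-0.6 -0.8 -0.5] op 0.82 g 0.0
[ 279  228   81   23 1814] c [443.4 -90.7] lw 60.1 16.9 ang 89.0 z [ 8.7 15.4 17.4] rgb [ 74. 255. 212.]
turn az 0.003 then units [0.09 0.   4.74]
[[4, 16, 111], [5, 14, 109], [8, 18, 111], [4, 16, 111], [4, 16, 110], [74, 200, 232], [83, 184, 255], [83, 184, 255], [90, 62, 255], [90, 59, 255], [90, 64, 255], [83, 183, 255]]
```

step_arm(moves=[{"tx":0.09,"ty":0,"tz":1,"ax":0,"ay":0,"az":0},{"tx":0,"ty":0,"tz":1,"ax":0,"ay":0,"az":0},{"tx":0,"ty":0,"tz":1,"ax":0,"ay":0,"az":0},{"tx":0,"ty":0,"tz":1,"ax":0,"ay":0,"az":0},{"tx":0,"ty":0,"tz":0.5,"ax":0,"ay":0,"az":0}])

```text
clock: 21.02
eef_pos: [442.8, -90.6, 24.5]
tcp_rot: [3.142, -0.0, 3.13]
contact_force: [0.3, 0.3, 0.8]
opening: 0.819
grasp_force: 0.0
```

step_arm(moves=[{"tx":0,"ty":0,"tz":0.2,"ax":0,"ay":0,"az":0},{"tx":0,"ty":0,"tz":0,"ax":0,"ay":0,"az":0},{"tx":0,"ty":0,"tz":0,"ax":0,"ay":0,"az":0}])

```text
clock: 21.4
eef_pos: [443.1, -91.1, 20.7]
tcp_rot: [-3.141, 0.001, 3.129]
contact_force: [0.6, 0.1, 0.5]
opening: 0.822
grasp_force: 0.0
```

step_arm(moves=[{"tx":0,"ty":0,"tz":0,"ax":0,"ay":0,"az":0},{"tx":0,"ty":0,"tz":0,"ax":0,"ay":0,"az":0},{"tx":0,"ty":0,"tz":0,"ax":0,"ay":0,"az":0},{"tx":0,"ty":0,"tz":0,"ax":0,"ay":0,"az":0}], gripper=0.5)

```text
clock: 21.9
eef_pos: [443.0, -91.2, 20.8]
tcp_rot: [-3.141, 0.001, 3.129]
contact_force: [-1.3, 0.4, 7.1]
opening: 0.691
grasp_force: 30.8
```

```bash
python3 -c "
from h import *
s=st(); plan(slot(1)+[0,0,95],2.996)"
```

```text
t 21.9 p [443.  -91.2  20.8] rpy [-3.141e+00  1.000e-03  3.129e+00] F [-1.3  0.4  7.1] op 0.691 g 30.8
turn az 0.084 then units [-2.49 12.31 -7.94]
```

step_arm(moves=[{"tx":0,"ty":0,"tz":-0.4,"ax":0,"ay":0,"az":0},{"tx":0,"ty":0,"tz":-1,"ax":0,"ay":0,"az":0.084},{"tx":-0.19,"ty":0.95,"tz":-1,"ax":0,"ay":0,"az":0},{"tx":-0.19,"ty":0.95,"tz":-1,"ax":0,"ay":0,"az":0},{"tx":-0.19,"ty":0.95,"tz":-1,"ax":0,"ay":0,"az":0}])

```text
clock: 22.52
eef_pos: [467.1, -22.0, 131.7]
tcp_rot: [3.142, 0.001, 2.997]
contact_force: [0.7, -1.1, -1.0]
opening: 0.69
grasp_force: 33.3
```

step_arm(moves=[{"tx":-0.19,"ty":0.95,"tz":-1,"ax":0,"ay":0,"az":0},{"tx":-0.19,"ty":0.95,"tz":-1,"ax":0,"ay":0,"az":0},{"tx":-0.19,"ty":0.95,"tz":-1,"ax":0,"ay":0,"az":0},{"tx":-0.19,"ty":0.95,"tz":-0.5,"ax":0,"ay":0,"az":0},{"tx":-0.19,"ty":0.95,"tz":0,"ax":0,"ay":0,"az":0}])

```text
clock: 23.15
eef_pos: [508.2, 92.3, 219.6]
tcp_rot: [3.141, 0.003, 2.997]
contact_force: [0.6, 0.1, -1.3]
opening: 0.689
grasp_force: 33.3
```

step_arm(moves=[{"tx":-0.19,"ty":0.95,"tz":0,"ax":0,"ay":0,"az":0},{"tx":-0.19,"ty":0.95,"tz":0,"ax":0,"ay":0,"az":0},{"tx":-0.19,"ty":0.95,"tz":0,"ax":0,"ay":0,"az":0},{"tx":-0.19,"ty":0.95,"tz":0,"ax":0,"ay":0,"az":0},{"tx":-0.19,"ty":0.9,"tz":0,"ax":0,"ay":0,"az":0}])

```text
clock: 23.78
eef_pos: [548.4, 205.7, 217.7]
tcp_rot: [3.142, 0.0, 2.997]
contact_force: [0.4, 0.8, -1.2]
opening: 0.694
grasp_force: 33.3
```

step_arm(moves=[{"tx":0,"ty":0,"tz":0,"ax":0,"ay":0,"az":0},{"tx":0,"ty":0,"tz":0,"ax":0,"ay":0,"az":0}])

```text
clock: 24.02
eef_pos: [547.7, 204.1, 217.2]
tcp_rot: [-3.141, -0.001, 2.997]
contact_force: [0.2, 0.1, -0.3]
opening: 0.694
grasp_force: 33.3
```

```bash
python3 -c "
from h import *
s=st(); plan(slot(1,12.8+1.5),2.996)"
```

```text
t 24.02 p [547.7 204.1 217.2] rpy [-3.141e+00 -1.000e-03  2.997e+00] F [ 0.2  0.1 -0.3] op 0.694 g 33.3
turn az 0.001 then units [-0.06  0.01  3.6 ]
```

step_arm(moves=[{"tx":-0.06,"ty":0,"tz":1,"ax":0,"ay":0,"az":0},{"tx":0,"ty":0,"tz":1,"ax":0,"ay":0,"az":0},{"tx":0,"ty":0,"tz":0.9,"ax":0,"ay":0,"az":0},{"tx":0,"ty":0,"tz":0.5,"ax":0,"ay":0,"az":0},{"tx":0,"ty":0,"tz":0.2,"ax":0,"ay":0,"az":0}])

```text
clock: 24.65
eef_pos: [549.2, 203.6, 127.1]
tcp_rot: [-3.141, -0.001, 2.996]
contact_force: [0.6, -0.6, -0.5]
opening: 0.694
grasp_force: 33.3
```

step_arm(moves=[{"tx":0,"ty":0,"tz":0,"ax":0,"ay":0,"az":0},{"tx":0,"ty":0,"tz":0,"ax":0,"ay":0,"az":0},{"tx":0,"ty":0,"tz":0.02,"ax":0,"ay":0,"az":0},{"tx":0,"ty":0,"tz":0,"ax":0,"ay":0,"az":0}])

```text
clock: 25.15
eef_pos: [549.6, 204.1, 127.4]
tcp_rot: [3.141, 0.0, 2.997]
contact_force: [-1.3, 0.3, 0.1]
opening: 0.699
grasp_force: 33.3
```

step_arm(moves=[{"tx":0,"ty":0,"tz":0.03,"ax":0,"ay":0,"az":0},{"tx":0,"ty":0,"tz":0.02,"ax":0,"ay":0,"az":0},{"tx":0,"ty":0,"tz":0,"ax":0,"ay":0,"az":0}])

```text
clock: 25.52
eef_pos: [549.5, 204.1, 125.9]
tcp_rot: [3.142, 0.0, 2.997]
contact_force: [-0.8, 0.0, 2.0]
opening: 0.693
grasp_force: 33.5
```

step_arm(moves=[{"tx":0,"ty":0,"tz":0.02,"ax":0,"ay":0,"az":0},{"tx":0,"ty":0,"tz":0,"ax":0,"ay":0,"az":0}])

```text
clock: 25.78
eef_pos: [549.5, 204.1, 125.9]
tcp_rot: [3.142, 0.0, 2.997]
contact_force: [-2.8, -0.7, 7.0]
opening: 0.693
grasp_force: 34.2
```

step_arm(moves=[{"tx":0,"ty":0,"tz":-0.02,"ax":0,"ay":0,"az":0},{"tx":0,"ty":0,"tz":0,"ax":0,"ay":0,"az":0},{"tx":0,"ty":0,"tz":0,"ax":0,"ay":0,"az":0},{"tx":0,"ty":0,"tz":0,"ax":0,"ay":0,"az":0}], gripper=0.82)

```text
clock: 26.28
eef_pos: [549.4, 204.1, 125.7]
tcp_rot: [-3.141, -0.0, 2.997]
contact_force: [-0.2, -0.1, 0.3]
opening: 0.817
grasp_force: 0.0
```

step_arm(moves=[{"tx":0,"ty":0,"tz":-0.4,"ax":0,"ay":0,"az":0},{"tx":0,"ty":0,"tz":-1,"ax":0,"ay":0,"az":0},{"tx":0,"ty":0,"tz":-1,"ax":0,"ay":0,"az":0},{"tx":0,"ty":0,"tz":-1,"ax":0,"ay":0,"az":-0.096},{"tx":0,"ty":0,"tz":0,"ax":0,"ay":0,"az":-0.096}])

```text
clock: 26.9
eef_pos: [550.8, 204.6, 213.8]
tcp_rot: [3.141, 0.004, -2.98]
contact_force: [-0.2, 0.4, -1.1]
opening: 0.821
grasp_force: 0.0
```

step_arm(moves=[{"tx":0.34,"ty":-1,"tz":0,"ax":0,"ay":0,"az":0},{"tx":0.34,"ty":-1,"tz":0,"ax":0,"ay":0,"az":0},{"tx":0.34,"ty":-1,"tz":0,"ax":0,"ay":0,"az":0},{"tx":0.34,"ty":-1,"tz":0,"ax":0,"ay":0,"az":0},{"tx":0.34,"ty":-1,"tz":0,"ax":0,"ay":0,"az":0}])

```text
clock: 27.52
eef_pos: [527.0, 73.2, 211.6]
tcp_rot: [-3.142, 0.001, -2.985]
contact_force: [0.4, 0.8, 0.7]
opening: 0.818
grasp_force: 0.0
```

step_arm(moves=[{"tx":0.35,"ty":-1,"tz":0,"ax":0,"ay":0,"az":0},{"tx":0.35,"ty":-1,"tz":0.6,"ax":0,"ay":0,"az":0},{"tx":0.35,"ty":-1,"tz":1,"ax":0,"ay":0,"az":0},{"tx":0.35,"ty":-1,"tz":1,"ax":0,"ay":0,"az":0},{"tx":0,"ty":0,"tz":0,"ax":0,"ay":0,"az":0}])

```text
clock: 28.15
eef_pos: [506.7, -31.4, 144.9]
tcp_rot: [3.141, -0.003, -2.987]
contact_force: [0.7, -0.1, 0.3]
opening: 0.816
grasp_force: 0.0
```

step_arm(moves=[{"tx":0,"ty":0,"tz":0,"ax":0,"ay":0,"az":0},{"tx":0,"ty":0,"tz":0,"ax":0,"ay":0,"az":0}])

```text
clock: 28.4
eef_pos: [509.0, -29.6, 146.9]
tcp_rot: [-3.141, 0.002, -2.984]
contact_force: [0.9, -0.6, -0.2]
opening: 0.818
grasp_force: 0.0
```

```bash
python3 -c "
from h import *
look2((508,-30),20.5)"
```

```text
t 28.4 p [509.  -29.6 146.9] rpy [-3.141e+00  2.000e-03 -2.984e+00] F [ 0.9 -0.6 -0.2] op 0.818 g 0.0
[ 282  225   78   22 1680] c [506.7 -28.7] lw 59.7 16.1 ang 98.8 z [ 8.3 15.5 17.3] rgb [ 98. 250. 255.]
turn az 0.003 then units [0.08 0.05 5.05]
```

step_arm(moves=[{"tx":0.08,"ty":0.05,"tz":1,"ax":0,"ay":0,"az":0},{"tx":0,"ty":0,"tz":1,"ax":0,"ay":0,"az":0},{"tx":0,"ty":0,"tz":1,"ax":0,"ay":0,"az":0},{"tx":0,"ty":0,"tz":1,"ax":0,"ay":0,"az":0},{"tx":0,"ty":0,"tz":0.7,"ax":0,"ay":0,"az":0}])

```text
clock: 29.08
eef_pos: [506.1, -28.8, 27.7]
tcp_rot: [-3.142, 0.0, -2.984]
contact_force: [-0.2, 0.8, 0.1]
opening: 0.82
grasp_force: 0.0
```

step_arm(moves=[{"tx":0,"ty":0,"tz":0.32,"ax":0,"ay":0,"az":0},{"tx":0,"ty":0,"tz":0,"ax":0,"ay":0,"az":0},{"tx":0,"ty":0,"tz":0,"ax":0,"ay":0,"az":0}])

```text
clock: 29.45
eef_pos: [506.4, -29.3, 20.9]
tcp_rot: [-3.141, 0.001, -2.985]
contact_force: [1.2, 0.8, -0.3]
opening: 0.82
grasp_force: 0.0
```

step_arm(moves=[{"tx":0,"ty":0,"tz":0,"ax":0,"ay":0,"az":0},{"tx":0,"ty":0,"tz":0,"ax":0,"ay":0,"az":0},{"tx":0,"ty":0,"tz":0,"ax":0,"ay":0,"az":0},{"tx":0,"ty":0,"tz":0,"ax":0,"ay":0,"az":0}], gripper=0.5)

```text
clock: 29.95
eef_pos: [506.5, -29.4, 21.2]
tcp_rot: [-3.141, 0.001, -2.985]
contact_force: [-0.1, 0.4, 5.0]
opening: 0.693
grasp_force: 31.6
```

```bash
python3 -c "
from h import *
s=st(); plan(slot(2)+[0,0,95],2.996)"
```

```text
t 29.95 p [506.5 -29.4  21.2] rpy [-3.141e+00  1.000e-03 -2.985e+00] F [-0.1  0.4  5. ] op 0.693 g 31.6
turn az 0.192 then units [ 0.54  9.5  -7.92]
```

step_arm(moves=[{"tx":0,"ty":0,"tz":-0.4,"ax":0,"ay":0,"az":0},{"tx":0,"ty":0,"tz":-1,"ax":0,"ay":0,"az":0.096},{"tx":0,"ty":0,"tz":-1,"ax":0,"ay":0,"az":0.096},{"tx":0,"ty":0,"tz":-1,"ax":0,"ay":0,"az":0},{"tx":0,"ty":0,"tz":-1,"ax":0,"ay":0,"az":0}])

```text
clock: 30.58
eef_pos: [505.9, -29.4, 132.0]
tcp_rot: [3.142, 0.001, 2.997]
contact_force: [-0.3, -0.3, -0.7]
opening: 0.694
grasp_force: 33.0
```

step_arm(moves=[{"tx":0.05,"ty":0.95,"tz":-1,"ax":0,"ay":0,"az":0},{"tx":0.05,"ty":0.95,"tz":-1,"ax":0,"ay":0,"az":0},{"tx":0.05,"ty":0.95,"tz":-1,"ax":0,"ay":0,"az":0},{"tx":0.05,"ty":0.95,"tz":-0.5,"ax":0,"ay":0,"az":0},{"tx":0.05,"ty":0.95,"tz":0,"ax":0,"ay":0,"az":0}])

```text
clock: 31.2
eef_pos: [517.4, 89.9, 220.0]
tcp_rot: [3.141, 0.003, 2.997]
contact_force: [0.1, -0.5, 0.1]
opening: 0.692
grasp_force: 33.0
```

step_arm(moves=[{"tx":0.05,"ty":0.95,"tz":0,"ax":0,"ay":0,"az":0},{"tx":0.05,"ty":0.95,"tz":0,"ax":0,"ay":0,"az":0},{"tx":0.05,"ty":0.95,"tz":0,"ax":0,"ay":0,"az":0},{"tx":0.05,"ty":0.95,"tz":0,"ax":0,"ay":0,"az":0},{"tx":0.05,"ty":0.95,"tz":0,"ax":0,"ay":0,"az":0}])

```text
clock: 31.82
eef_pos: [527.6, 208.2, 218.6]
tcp_rot: [3.141, 0.001, 2.997]
contact_force: [-0.1, 0.9, -0.3]
opening: 0.695
grasp_force: 33.0
```

step_arm(moves=[{"tx":0,"ty":0,"tz":0,"ax":0,"ay":0,"az":0},{"tx":0,"ty":0,"tz":0,"ax":0,"ay":0,"az":0},{"tx":0,"ty":0,"tz":0,"ax":0,"ay":0,"az":0}])

```text
clock: 32.2
eef_pos: [527.6, 206.7, 218.0]
tcp_rot: [-3.141, -0.0, 2.996]
contact_force: [0.4, -0.2, -0.7]
opening: 0.691
grasp_force: 33.0
```

```bash
python3 -c "
from h import *
s=st(); plan(slot(2,13.2+1),2.996)"
```

```text
t 32.2 p [527.6 206.7 218. ] rpy [-3.141 -0.     2.996] F [ 0.4 -0.2 -0.7] op 0.691 g 33.0
turn az 0.0 then units [0.01 0.03 3.63]
```

step_arm(moves=[{"tx":0,"ty":0.03,"tz":1,"ax":0,"ay":0,"az":0},{"tx":0,"ty":0,"tz":1,"ax":0,"ay":0,"az":0},{"tx":0,"ty":0,"tz":0.9,"ax":0,"ay":0,"az":0},{"tx":0,"ty":0,"tz":0.5,"ax":0,"ay":0,"az":0},{"tx":0,"ty":0,"tz":0.2,"ax":0,"ay":0,"az":0}])

```text
clock: 32.83
eef_pos: [527.8, 207.8, 127.4]
tcp_rot: [-3.141, -0.001, 2.996]
contact_force: [-0.5, -0.1, -0.8]
opening: 0.694
grasp_force: 33.0
```

step_arm(moves=[{"tx":0,"ty":0,"tz":0,"ax":0,"ay":0,"az":0},{"tx":0,"ty":0,"tz":0.02,"ax":0,"ay":0,"az":0},{"tx":0,"ty":0,"tz":0.02,"ax":0,"ay":0,"az":0},{"tx":0,"ty":0,"tz":0.02,"ax":0,"ay":0,"az":0},{"tx":0,"ty":0,"tz":0,"ax":0,"ay":0,"az":0}])

```text
clock: 33.45
eef_pos: [527.9, 208.3, 126.4]
tcp_rot: [3.142, 0.0, 2.997]
contact_force: [-0.7, 0.4, 0.4]
opening: 0.691
grasp_force: 33.0
```

step_arm(moves=[{"tx":0,"ty":0,"tz":0.03,"ax":0,"ay":0,"az":0},{"tx":0,"ty":0,"tz":0,"ax":0,"ay":0,"az":0}])

```text
clock: 33.7
eef_pos: [527.9, 208.2, 126.2]
tcp_rot: [3.142, 0.0, 2.997]
contact_force: [-2.9, -1.0, 8.0]
opening: 0.695
grasp_force: 33.9
```

step_arm(moves=[{"tx":0,"ty":0,"tz":0,"ax":0,"ay":0,"az":0},{"tx":0,"ty":0,"tz":0,"ax":0,"ay":0,"az":0},{"tx":0,"ty":0,"tz":0,"ax":0,"ay":0,"az":0},{"tx":0,"ty":0,"tz":0,"ax":0,"ay":0,"az":0}], gripper=0.82)

```text
clock: 34.2
eef_pos: [527.9, 208.2, 125.4]
tcp_rot: [-3.141, -0.0, 2.997]
contact_force: [0.3, -0.3, 0.2]
opening: 0.821
grasp_force: 0.0
```

step_arm(moves=[{"tx":0,"ty":0,"tz":-0.4,"ax":0,"ay":0,"az":0},{"tx":0,"ty":0,"tz":-1,"ax":0,"ay":0,"az":0},{"tx":0,"ty":0,"tz":-1,"ax":0,"ay":0,"az":-0.098},{"tx":0,"ty":0,"tz":-1,"ax":0,"ay":0,"az":-0.097},{"tx":0,"ty":0,"tz":0,"ax":0,"ay":0,"az":-0.097}])

```text
clock: 34.83
eef_pos: [529.2, 208.7, 213.5]
tcp_rot: [3.141, 0.004, -2.823]
contact_force: [-0.5, 0.3, 0.6]
opening: 0.822
grasp_force: 0.0
```

step_arm(moves=[{"tx":0.1,"ty":-0.95,"tz":0,"ax":0,"ay":0,"az":0},{"tx":0.1,"ty":-0.95,"tz":0,"ax":0,"ay":0,"az":0},{"tx":0.1,"ty":-0.95,"tz":0,"ax":0,"ay":0,"az":0},{"tx":0.1,"ty":-0.95,"tz":0,"ax":0,"ay":0,"az":0},{"tx":0.1,"ty":-0.95,"tz":0,"ax":0,"ay":0,"az":0}])

```text
clock: 35.45
eef_pos: [552.9, 90.7, 211.3]
tcp_rot: [-3.141, 0.001, -2.828]
contact_force: [-0.4, 0.1, -0.6]
opening: 0.819
grasp_force: 0.0
```

step_arm(moves=[{"tx":0.1,"ty":-0.95,"tz":0,"ax":0,"ay":0,"az":0},{"tx":0.1,"ty":-0.95,"tz":0,"ax":0,"ay":0,"az":0},{"tx":0.1,"ty":-0.95,"tz":0.6,"ax":0,"ay":0,"az":0},{"tx":0.1,"ty":-0.95,"tz":1,"ax":0,"ay":0,"az":0},{"tx":0.1,"ty":-0.95,"tz":1,"ax":0,"ay":0,"az":0}])

```text
clock: 36.08
eef_pos: [577.9, -26.2, 145.8]
tcp_rot: [-3.141, 0.001, -2.828]
contact_force: [0.7, 0.2, 0.9]
opening: 0.823
grasp_force: 0.0
```

step_arm(moves=[{"tx":0,"ty":0,"tz":0,"ax":0,"ay":0,"az":0},{"tx":0,"ty":0,"tz":0,"ax":0,"ay":0,"az":0},{"tx":0,"ty":0,"tz":0,"ax":0,"ay":0,"az":0}])

```text
clock: 36.45
eef_pos: [578.0, -24.7, 146.8]
tcp_rot: [-3.141, 0.002, -2.827]
contact_force: [-0.2, 0.0, -0.2]
opening: 0.826
grasp_force: 0.0
```

```bash
python3 -c "
from h import *
look2((577,-26),20.5)"
```

```text
t 36.45 p [578.  -24.7 146.8] rpy [-3.141e+00  2.000e-03 -2.827e+00] F [-0.2  0.  -0.2] op 0.826 g 0.0
[ 280  225   78   22 1700] c [576.1 -25.4] lw 60.1 16.7 ang 107.9 z [10.  15.4 17.3] rgb [255. 134. 255.]
turn az 0.002 then units [ 0.08 -0.    5.05]
```

step_arm(moves=[{"tx":0.08,"ty":0,"tz":1,"ax":0,"ay":0,"az":0},{"tx":0,"ty":0,"tz":1,"ax":0,"ay":0,"az":0},{"tx":0,"ty":0,"tz":1,"ax":0,"ay":0,"az":0},{"tx":0,"ty":0,"tz":1,"ax":0,"ay":0,"az":0},{"tx":0,"ty":0,"tz":0.7,"ax":0,"ay":0,"az":0}])

```text
clock: 37.12
eef_pos: [575.6, -25.5, 27.6]
tcp_rot: [-3.142, 0.0, -2.827]
contact_force: [0.4, -0.1, 0.0]
opening: 0.822
grasp_force: 0.0
```

step_arm(moves=[{"tx":0,"ty":0,"tz":0.32,"ax":0,"ay":0,"az":0},{"tx":0,"ty":0,"tz":0,"ax":0,"ay":0,"az":0},{"tx":0,"ty":0,"tz":0,"ax":0,"ay":0,"az":0}])

```text
clock: 37.5
eef_pos: [576.1, -26.0, 20.8]
tcp_rot: [-3.141, 0.001, -2.828]
contact_force: [-0.2, -0.1, 0.3]
opening: 0.82
grasp_force: 0.0
```

step_arm(moves=[{"tx":0,"ty":0,"tz":0,"ax":0,"ay":0,"az":0},{"tx":0,"ty":0,"tz":0,"ax":0,"ay":0,"az":0},{"tx":0,"ty":0,"tz":0,"ax":0,"ay":0,"az":0},{"tx":0,"ty":0,"tz":0,"ax":0,"ay":0,"az":0}], gripper=0.5)

```text
clock: 38.0
eef_pos: [576.1, -26.0, 21.1]
tcp_rot: [-3.141, 0.001, -2.828]
contact_force: [-1.2, 0.5, 5.8]
opening: 0.696
grasp_force: 32.2
```

```bash
python3 -c "
from h import *
s=st(); plan(slot(3)+[0,0,95],2.996)"
```

```text
t 38.0 p [576.1 -26.   21.1] rpy [-3.141e+00  1.000e-03 -2.828e+00] F [-1.2  0.5  5.8] op 0.696 g 32.2
turn az 0.293 then units [ 4.16  8.96 -7.93]
```

step_arm(moves=[{"tx":0,"ty":0,"tz":-0.4,"ax":0,"ay":0,"az":0},{"tx":0,"ty":0,"tz":-1,"ax":0,"ay":0,"az":0.098},{"tx":0,"ty":0,"tz":-1,"ax":0,"ay":0,"az":0.098},{"tx":0,"ty":0,"tz":-1,"ax":0,"ay":0,"az":0.097},{"tx":0,"ty":0,"tz":-1,"ax":0,"ay":0,"az":0}])

```text
clock: 38.62
eef_pos: [575.6, -26.0, 131.6]
tcp_rot: [3.142, 0.001, 2.993]
contact_force: [1.4, 1.0, -0.2]
opening: 0.694
grasp_force: 32.8
```

step_arm(moves=[{"tx":0.42,"ty":0.9,"tz":-1,"ax":0,"ay":0,"az":0},{"tx":0.42,"ty":0.9,"tz":-1,"ax":0,"ay":0,"az":0},{"tx":0.42,"ty":0.9,"tz":-1,"ax":0,"ay":0,"az":0},{"tx":0.42,"ty":0.9,"tz":-0.5,"ax":0,"ay":0,"az":0},{"tx":0.42,"ty":0.9,"tz":0,"ax":0,"ay":0,"az":0}])

```text
clock: 39.25
eef_pos: [540.4, 93.8, 219.6]
tcp_rot: [3.141, 0.003, 2.995]
contact_force: [0.5, 0.3, -1.0]
opening: 0.691
grasp_force: 32.8
```

step_arm(moves=[{"tx":0.42,"ty":0.9,"tz":0,"ax":0,"ay":0,"az":0},{"tx":0.42,"ty":0.9,"tz":0,"ax":0,"ay":0,"az":0},{"tx":0.42,"ty":0.9,"tz":0,"ax":0,"ay":0,"az":0},{"tx":0.42,"ty":0.9,"tz":0,"ax":0,"ay":0,"az":0},{"tx":0.38,"ty":0.86,"tz":0,"ax":0,"ay":0,"az":0}])

```text
clock: 39.88
eef_pos: [504.9, 211.5, 218.3]
tcp_rot: [3.141, 0.001, 2.995]
contact_force: [-0.2, -0.4, -1.3]
opening: 0.694
grasp_force: 32.8
```

step_arm(moves=[{"tx":0,"ty":0,"tz":0,"ax":0,"ay":0,"az":0},{"tx":0,"ty":0,"tz":0,"ax":0,"ay":0,"az":0},{"tx":0,"ty":0,"tz":0,"ax":0,"ay":0,"az":0}])

```text
clock: 40.25
eef_pos: [505.5, 210.0, 217.7]
tcp_rot: [-3.141, 0.0, 2.995]
contact_force: [0.4, 0.5, -1.0]
opening: 0.692
grasp_force: 32.8
```

```bash
python3 -c "
from h import *
s=st(); plan(slot(3,13.1+1),2.996)"
```

```text
t 40.25 p [505.5 210.  217.7] rpy [-3.141  0.     2.995] F [ 0.4  0.5 -1. ] op 0.692 g 32.8
turn az -0.001 then units [-0.    0.03  3.62]
```

step_arm(moves=[{"tx":0,"ty":0.03,"tz":1,"ax":0,"ay":0,"az":0},{"tx":0,"ty":0,"tz":1,"ax":0,"ay":0,"az":0},{"tx":0,"ty":0,"tz":0.9,"ax":0,"ay":0,"az":0},{"tx":0,"ty":0,"tz":0.5,"ax":0,"ay":0,"az":0},{"tx":0,"ty":0,"tz":0.2,"ax":0,"ay":0,"az":0}])

```text
clock: 40.88
eef_pos: [505.4, 211.1, 127.1]
tcp_rot: [-3.141, -0.001, 2.995]
contact_force: [-0.5, -0.9, -0.6]
opening: 0.693
grasp_force: 32.8
```

step_arm(moves=[{"tx":0,"ty":0,"tz":0,"ax":0,"ay":0,"az":0},{"tx":0,"ty":0,"tz":0.02,"ax":0,"ay":0,"az":0},{"tx":0,"ty":0,"tz":0.02,"ax":0,"ay":0,"az":0},{"tx":0,"ty":0,"tz":0.02,"ax":0,"ay":0,"az":0},{"tx":0,"ty":0,"tz":0,"ax":0,"ay":0,"az":0}])

```text
clock: 41.5
eef_pos: [505.4, 211.5, 126.1]
tcp_rot: [3.142, 0.0, 2.995]
contact_force: [-0.1, -0.6, -0.1]
opening: 0.688
grasp_force: 32.8
```

step_arm(moves=[{"tx":0,"ty":0,"tz":0.02,"ax":0,"ay":0,"az":0},{"tx":0,"ty":0,"tz":0,"ax":0,"ay":0,"az":0}])

```text
clock: 41.75
eef_pos: [505.5, 211.6, 126.0]
tcp_rot: [3.141, 0.0, 2.995]
contact_force: [-1.6, -1.1, 6.9]
opening: 0.696
grasp_force: 33.5
```

step_arm(moves=[{"tx":0,"ty":0,"tz":-0.01,"ax":0,"ay":0,"az":0},{"tx":0,"ty":0,"tz":0,"ax":0,"ay":0,"az":0},{"tx":0,"ty":0,"tz":0,"ax":0,"ay":0,"az":0},{"tx":0,"ty":0,"tz":0,"ax":0,"ay":0,"az":0}], gripper=0.82)

```text
clock: 42.25
eef_pos: [505.4, 211.5, 125.7]
tcp_rot: [-3.142, -0.0, 2.995]
contact_force: [-0.5, 0.6, -0.4]
opening: 0.819
grasp_force: 0.0
```

step_arm(moves=[{"tx":0,"ty":0,"tz":-0.4,"ax":0,"ay":0,"az":0},{"tx":0,"ty":0,"tz":-1,"ax":0,"ay":0,"az":0},{"tx":0,"ty":0,"tz":-1,"ax":0,"ay":0,"az":0},{"tx":0,"ty":0,"tz":-1,"ax":0,"ay":0,"az":-0.091},{"tx":0,"ty":0,"tz":0,"ax":0,"ay":0,"az":-0.091}])

```text
clock: 42.88
eef_pos: [506.7, 212.1, 213.7]
tcp_rot: [3.14, 0.004, -2.997]
contact_force: [0.0, 0.1, -0.8]
opening: 0.816
grasp_force: 0.0
```

step_arm(moves=[{"tx":-0.26,"ty":-0.95,"tz":0,"ax":0,"ay":0,"az":0},{"tx":-0.26,"ty":-0.95,"tz":0,"ax":0,"ay":0,"az":0},{"tx":-0.26,"ty":-0.95,"tz":0,"ax":0,"ay":0,"az":0},{"tx":-0.26,"ty":-0.95,"tz":0,"ax":0,"ay":0,"az":0},{"tx":-0.26,"ty":-0.95,"tz":0,"ax":0,"ay":0,"az":0}])

```text
clock: 43.5
eef_pos: [554.5, 97.7, 211.6]
tcp_rot: [3.142, 0.001, -3.002]
contact_force: [0.3, 0.6, -0.7]
opening: 0.819
grasp_force: 0.0
```

step_arm(moves=[{"tx":-0.26,"ty":-0.95,"tz":0,"ax":0,"ay":0,"az":0},{"tx":-0.26,"ty":-0.95,"tz":0,"ax":0,"ay":0,"az":0},{"tx":-0.26,"ty":-0.95,"tz":0,"ax":0,"ay":0,"az":0},{"tx":-0.26,"ty":-0.95,"tz":0,"ax":0,"ay":0,"az":0},{"tx":-0.26,"ty":-0.95,"tz":0,"ax":0,"ay":0,"az":0}])

```text
clock: 44.12
eef_pos: [603.2, -15.4, 211.5]
tcp_rot: [-3.142, 0.001, -3.002]
contact_force: [-0.2, 0.2, 0.0]
opening: 0.817
grasp_force: 0.0
```

step_arm(moves=[{"tx":-0.26,"ty":-0.95,"tz":0.4,"ax":0,"ay":0,"az":0},{"tx":-0.26,"ty":-0.95,"tz":1,"ax":0,"ay":0,"az":0},{"tx":-0.26,"ty":-0.95,"tz":1,"ax":0,"ay":0,"az":0},{"tx":-0.19,"ty":-0.95,"tz":0.2,"ax":0,"ay":0,"az":0},{"tx":0,"ty":0,"tz":0,"ax":0,"ay":0,"az":0}])

```text
clock: 44.75
eef_pos: [640.5, -107.1, 145.7]
tcp_rot: [-3.141, -0.0, -3.004]
contact_force: [0.0, 0.4, 0.4]
opening: 0.823
grasp_force: 0.0
```

step_arm(moves=[{"tx":0,"ty":0,"tz":0,"ax":0,"ay":0,"az":0},{"tx":0,"ty":0,"tz":0,"ax":0,"ay":0,"az":0}])

```text
clock: 45.0
eef_pos: [640.2, -104.8, 146.6]
tcp_rot: [-3.141, 0.001, -3.001]
contact_force: [0.6, 0.1, -0.4]
opening: 0.82
grasp_force: 0.0
```

```bash
python3 -c "
from h import *
look2((640,-108),20.5)"
```

```text
t 45.0 p [ 640.2 -104.8  146.6] rpy [-3.141e+00  1.000e-03 -3.001e+00] F [ 0.6  0.1 -0.4] op 0.82 g 0.0
[ 277  226   79   22 1681] c [ 639.1 -107.1] lw 60.1 16.6 ang 97.7 z [ 9.3 15.5 17.4] rgb [255. 255. 255.]
turn az 0.004 then units [ 0.06 -0.09  5.04]
```

step_arm(moves=[{"tx":0.06,"ty":-0.09,"tz":1,"ax":0,"ay":0,"az":0.003},{"tx":0,"ty":0,"tz":1,"ax":0,"ay":0,"az":0},{"tx":0,"ty":0,"tz":1,"ax":0,"ay":0,"az":0},{"tx":0,"ty":0,"tz":1,"ax":0,"ay":0,"az":0},{"tx":0,"ty":0,"tz":0.7,"ax":0,"ay":0,"az":0}])

```text
clock: 45.68
eef_pos: [638.7, -107.2, 27.6]
tcp_rot: [3.141, -0.0, -3.006]
contact_force: [-0.7, -1.1, 0.0]
opening: 0.823
grasp_force: 0.0
```

step_arm(moves=[{"tx":0,"ty":0,"tz":0.32,"ax":0,"ay":0,"az":0},{"tx":0,"ty":0,"tz":0,"ax":0,"ay":0,"az":0},{"tx":0,"ty":0,"tz":0,"ax":0,"ay":0,"az":0}])

```text
clock: 46.05
eef_pos: [639.5, -107.9, 21.2]
tcp_rot: [-3.141, 0.001, -3.007]
contact_force: [-0.6, -0.8, 0.8]
opening: 0.821
grasp_force: 0.0
```

step_arm(moves=[{"tx":0,"ty":0,"tz":0,"ax":0,"ay":0,"az":0},{"tx":0,"ty":0,"tz":0,"ax":0,"ay":0,"az":0},{"tx":0,"ty":0,"tz":0,"ax":0,"ay":0,"az":0},{"tx":0,"ty":0,"tz":0,"ax":0,"ay":0,"az":0}], gripper=0.5)

```text
clock: 46.55
eef_pos: [639.6, -107.9, 21.4]
tcp_rot: [-3.141, 0.002, -3.007]
contact_force: [-0.8, 0.3, 6.4]
opening: 0.696
grasp_force: 32.6
```

```bash
python3 -c "
from h import *
s=st(); plan(slot(4)+[0,0,95],2.996)"
```

```text
t 46.55 p [ 639.6 -107.9   21.4] rpy [-3.141e+00  2.000e-03 -3.007e+00] F [-0.8  0.3  6.4] op 0.696 g 32.6
turn az 0.179 then units [ 8.03 11.83 -7.91]
```

step_arm(moves=[{"tx":0,"ty":0,"tz":-0.4,"ax":0,"ay":0,"az":0},{"tx":0,"ty":0,"tz":-1,"ax":0,"ay":0,"az":0.09},{"tx":0,"ty":0,"tz":-1,"ax":0,"ay":0,"az":0.09},{"tx":0,"ty":0,"tz":-1,"ax":0,"ay":0,"az":0},{"tx":0,"ty":0,"tz":-1,"ax":0,"ay":0,"az":0}])

```text
clock: 47.18
eef_pos: [638.8, -107.8, 131.8]
tcp_rot: [-3.142, 0.0, 2.994]
contact_force: [0.4, 0.9, -0.1]
opening: 0.694
grasp_force: 32.6
```

step_arm(moves=[{"tx":0.62,"ty":0.91,"tz":-1,"ax":0,"ay":0,"az":0},{"tx":0.62,"ty":0.91,"tz":-1,"ax":0,"ay":0,"az":0},{"tx":0.62,"ty":0.91,"tz":-1,"ax":0,"ay":0,"az":0},{"tx":0.62,"ty":0.91,"tz":-0.5,"ax":0,"ay":0,"az":0},{"tx":0.62,"ty":0.91,"tz":0,"ax":0,"ay":0,"az":0}])

```text
clock: 47.8
eef_pos: [579.2, 16.9, 219.8]
tcp_rot: [3.141, 0.003, 2.994]
contact_force: [0.3, 0.2, 0.2]
opening: 0.697
grasp_force: 32.6
```

step_arm(moves=[{"tx":0.62,"ty":0.91,"tz":0,"ax":0,"ay":0,"az":0},{"tx":0.62,"ty":0.91,"tz":0,"ax":0,"ay":0,"az":0},{"tx":0.62,"ty":0.91,"tz":0,"ax":0,"ay":0,"az":0},{"tx":0.62,"ty":0.91,"tz":0,"ax":0,"ay":0,"az":0},{"tx":0.62,"ty":0.91,"tz":0,"ax":0,"ay":0,"az":0}])

```text
clock: 48.42
eef_pos: [518.6, 140.8, 218.5]
tcp_rot: [3.141, 0.001, 2.994]
contact_force: [-0.7, 0.9, 0.3]
opening: 0.696
grasp_force: 32.6
```

step_arm(moves=[{"tx":0.62,"ty":0.91,"tz":0,"ax":0,"ay":0,"az":0},{"tx":0.62,"ty":0.91,"tz":0,"ax":0,"ay":0,"az":0},{"tx":0.59,"ty":0.91,"tz":0,"ax":0,"ay":0,"az":0},{"tx":0,"ty":0,"tz":0,"ax":0,"ay":0,"az":0},{"tx":0,"ty":0,"tz":0,"ax":0,"ay":0,"az":0}])

```text
clock: 49.05
eef_pos: [484.1, 214.0, 218.2]
tcp_rot: [-3.142, 0.001, 2.994]
contact_force: [-0.2, -0.5, -1.2]
opening: 0.692
grasp_force: 32.6
```

```bash
python3 -c "
from h import *
s=st(); plan(slot(4,13.4+1),2.996)"
```

```text
t 49.05 p [484.1 214.  218.2] rpy [-3.142e+00  1.000e-03  2.994e+00] F [-0.2 -0.5 -1.2] op 0.692 g 32.6
turn az -0.001 then units [ 0.   -0.01  3.63]
```

step_arm(moves=[{"tx":0,"ty":0,"tz":1,"ax":0,"ay":0,"az":0},{"tx":0,"ty":0,"tz":1,"ax":0,"ay":0,"az":0},{"tx":0,"ty":0,"tz":0.9,"ax":0,"ay":0,"az":0},{"tx":0,"ty":0,"tz":0.5,"ax":0,"ay":0,"az":0},{"tx":0,"ty":0,"tz":0.2,"ax":0,"ay":0,"az":0}])

```text
clock: 49.68
eef_pos: [484.0, 213.7, 127.4]
tcp_rot: [-3.141, -0.001, 2.993]
contact_force: [0.8, 0.1, -0.4]
opening: 0.695
grasp_force: 32.6
```

step_arm(moves=[{"tx":0,"ty":0,"tz":0,"ax":0,"ay":0,"az":0},{"tx":0,"ty":0,"tz":0.02,"ax":0,"ay":0,"az":0},{"tx":0,"ty":0,"tz":0.02,"ax":0,"ay":0,"az":0},{"tx":0,"ty":0,"tz":0.02,"ax":0,"ay":0,"az":0},{"tx":0,"ty":0,"tz":0,"ax":0,"ay":0,"az":0}])

```text
clock: 50.3
eef_pos: [484.0, 214.4, 126.4]
tcp_rot: [3.141, 0.0, 2.994]
contact_force: [0.4, -0.3, 1.0]
opening: 0.692
grasp_force: 32.7
```

step_arm(moves=[{"tx":0,"ty":0,"tz":0.02,"ax":0,"ay":0,"az":0},{"tx":0,"ty":0,"tz":0,"ax":0,"ay":0,"az":0}])

```text
clock: 50.55
eef_pos: [484.0, 214.4, 126.3]
tcp_rot: [3.142, 0.0, 2.994]
contact_force: [-2.4, -0.2, 6.9]
opening: 0.69
grasp_force: 33.4
```

step_arm(moves=[{"tx":0,"ty":0,"tz":-0.01,"ax":0,"ay":0,"az":0},{"tx":0,"ty":0,"tz":0,"ax":0,"ay":0,"az":0},{"tx":0,"ty":0,"tz":0,"ax":0,"ay":0,"az":0},{"tx":0,"ty":0,"tz":0,"ax":0,"ay":0,"az":0}], gripper=0.82)

```text
clock: 51.05
eef_pos: [483.9, 214.3, 126.0]
tcp_rot: [-3.142, -0.0, 2.994]
contact_force: [-0.0, -0.6, -0.7]
opening: 0.819
grasp_force: 0.0
```

step_arm(moves=[{"tx":0,"ty":0,"tz":-0.4,"ax":0,"ay":0,"az":0},{"tx":0,"ty":0,"tz":-1,"ax":0,"ay":0,"az":0},{"tx":0,"ty":0,"tz":-1,"ax":0,"ay":0,"az":0},{"tx":0,"ty":0,"tz":-1,"ax":0,"ay":0,"az":0.11},{"tx":0,"ty":0,"tz":0,"ax":0,"ay":0,"az":0.11}])

```text
clock: 51.68
eef_pos: [485.1, 214.9, 213.8]
tcp_rot: [3.138, 0.003, 2.642]
contact_force: [0.2, -0.4, -0.7]
opening: 0.822
grasp_force: 0.0
```

step_arm(moves=[{"tx":0,"ty":0,"tz":0,"ax":0,"ay":0,"az":0.11},{"tx":0,"ty":0,"tz":0,"ax":0,"ay":0,"az":0.11},{"tx":0,"ty":0,"tz":0,"ax":0,"ay":0,"az":0.11},{"tx":0,"ty":0,"tz":0,"ax":0,"ay":0,"az":0.11},{"tx":0,"ty":0,"tz":0,"ax":0,"ay":0,"az":0.11}])

```text
clock: 52.3
eef_pos: [484.0, 214.4, 211.7]
tcp_rot: [3.141, -0.0, 1.779]
contact_force: [0.0, 0.2, 0.1]
opening: 0.825
grasp_force: 0.0
```

step_arm(moves=[{"tx":0,"ty":0,"tz":0,"ax":0,"ay":0,"az":0.11},{"tx":0,"ty":0,"tz":0,"ax":0,"ay":0,"az":0.11},{"tx":0,"ty":-0.77,"tz":0,"ax":0,"ay":0,"az":0},{"tx":0,"ty":-0.77,"tz":0,"ax":0,"ay":0,"az":0},{"tx":0,"ty":-0.77,"tz":0,"ax":0,"ay":0,"az":0}], gripper=0.4)

```text
clock: 52.92
eef_pos: [424.8, 222.0, 211.1]
tcp_rot: [-3.141, 0.0, 1.441]
contact_force: [0.2, -0.5, 0.5]
opening: 0.4
grasp_force: 0.0
```

step_arm(moves=[{"tx":0,"ty":0,"tz":0,"ax":0,"ay":0,"az":0},{"tx":0,"ty":0,"tz":0,"ax":0,"ay":0,"az":0}])

```text
clock: 53.18
eef_pos: [426.9, 222.2, 211.4]
tcp_rot: [3.141, -0.0, 1.44]
contact_force: [-0.2, 0.4, 0.1]
opening: 0.398
grasp_force: 0.0
```

```bash
python3 - <<'E'
from h import *
s=st(); p,d,i=snap("wrist","w11"); HUE["red"]=(None,None,150,60)
b=blobs(p,"red",None,50)[0]; e=ends(b[2]); H=onplane(e,i,135.5); print(b[0],b[1],H.round(1),H.mean(0).round(1)); print(np.percentile(pts(b[2],d,i),[5,50,95],axis=0).round(1))
plan([426.5,222.3,146.5],1.424)
E
```

```text
t 53.17 p [426.9 222.2 211.4] rpy [ 3.141 -0.     1.44 ] F [-0.2  0.4  0.1] op 0.398 g 0.0
2821 [319.741581   258.85288905] [[433.7 277.3 135.5]
 [418.3 166.9 135.5]] [426.  222.1 135.5]
[[417.1 174.8 132.5]
 [426.6 228.2 139.9]
 [435.1 272.7 141.4]]
turn az 0.01 then units [ 0.   -0.02  2.59]
```

View pics/w11.png

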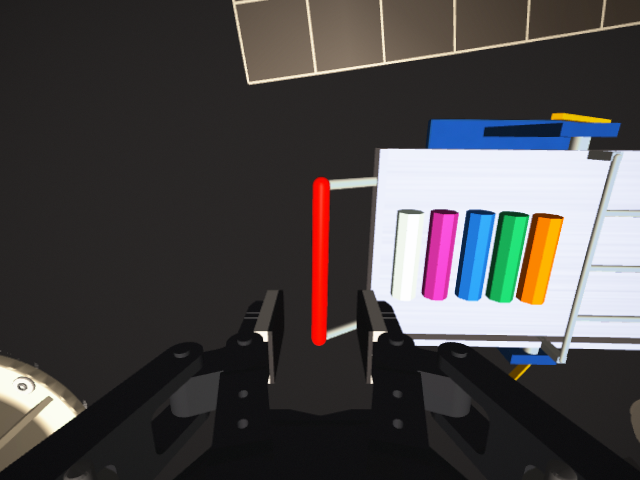

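All five bars lie crosswise in the open end, with the handle at (320,260) between the fingers. I pinch it.

step_arm(moves=[{"tx":0,"ty":-0.02,"tz":0.9,"ax":0,"ay":0,"az":0.01},{"tx":0,"ty":0,"tz":0.9,"ax":0,"ay":0,"az":0},{"tx":0,"ty":0,"tz":0.5,"ax":0,"ay":0,"az":0},{"tx":0,"ty":0,"tz":0.29,"ax":0,"ay":0,"az":0},{"tx":0,"ty":0,"tz":0,"ax":0,"ay":0,"az":0}])

```text
clock: 53.85
eef_pos: [426.3, 222.0, 146.1]
tcp_rot: [-3.141, 0.0, 1.423]
contact_force: [0.6, 0.4, 0.0]
opening: 0.401
grasp_force: 0.0
```

step_arm(moves=[{"tx":0,"ty":0,"tz":0,"ax":0,"ay":0,"az":0},{"tx":0,"ty":0,"tz":0,"ax":0,"ay":0,"az":0},{"tx":0,"ty":0,"tz":0,"ax":0,"ay":0,"az":0},{"tx":0,"ty":0,"tz":0,"ax":0,"ay":0,"az":0},{"tx":0,"ty":0,"tz":0,"ax":0,"ay":0,"az":0}], gripper=0, newtons=30)

```text
clock: 54.48
eef_pos: [426.7, 222.2, 146.9]
tcp_rot: [3.14, -0.001, 1.423]
contact_force: [0.1, -1.1, 6.1]
opening: 0.102
grasp_force: 29.7
```

Gripped. I tilt along the arc about the pivot.

step_arm(moves=[{"tx":0,"ty":0.05,"tz":-0.22,"ax":0,"ay":0,"az":0},{"tx":0,"ty":0.05,"tz":-0.22,"ax":0,"ay":0,"az":0},{"tx":0,"ty":0.06,"tz":-0.22,"ax":0,"ay":0,"az":0},{"tx":0,"ty":0.07,"tz":-0.22,"ax":0,"ay":0,"az":0},{"tx":0,"ty":0.08,"tz":-0.21,"ax":0,"ay":0,"az":0}])

```text
clock: 55.1
eef_pos: [433.8, 221.0, 173.9]
tcp_rot: [-3.141, -0.0, 1.423]
contact_force: [1.8, 5.2, -4.5]
opening: 0.1
grasp_force: 29.1
```

step_arm(moves=[{"tx":0,"ty":0.09,"tz":-0.21,"ax":0,"ay":0,"az":0},{"tx":0,"ty":0.09,"tz":-0.21,"ax":0,"ay":0,"az":0},{"tx":0,"ty":0.09,"tz":-0.21,"ax":0,"ay":0,"az":0},{"tx":0,"ty":0.11,"tz":-0.2,"ax":0,"ay":0,"az":0},{"tx":0,"ty":0.11,"tz":-0.2,"ax":0,"ay":0,"az":0}])

```text
clock: 55.72
eef_pos: [445.1, 219.3, 199.4]
tcp_rot: [-3.139, -0.0, 1.423]
contact_force: [-2.0, 6.2, -3.7]
opening: 0.098
grasp_force: 29.2
```

```bash
cat >> h.py <<'E'
def tilt():
    s=st(); p=np.array(s["eef_pos"]); a=-.146
    x=(p[:2]-O[:2])@[np.cos(a),np.sin(a)]; z=p[2]-11-105.5
    print("handle x,z",x.round(1),z.round(1),"R",np.hypot(x,z).round(1),"tilt",np.degrees(np.arctan2(z,-x)-np.arctan2(30,162)).round(1))
E
python3 -c "
from h import *
tilt()"
```

```text
t 55.73 p [445.1 219.3 199.4] rpy [-3.139 -0.     1.423] F [-2.   6.2 -3.7] op 0.098 g 29.2
handle x,z -143.2 82.9 R 165.5 tilt 19.6
```

step_arm(moves=[{"tx":0,"ty":0.14,"tz":-0.21,"ax":0,"ay":0,"az":0},{"tx":0,"ty":0.14,"tz":-0.2,"ax":0,"ay":0,"az":0},{"tx":0,"ty":0.14,"tz":-0.19,"ax":0,"ay":0,"az":0},{"tx":0,"ty":0.14,"tz":-0.18,"ax":0,"ay":0,"az":0},{"tx":0,"ty":0.145,"tz":-0.18,"ax":0,"ay":0,"az":0}])

```text
clock: 56.35
eef_pos: [461.0, 217.0, 223.5]
tcp_rot: [-3.136, -0.0, 1.422]
contact_force: [-8.4, 7.3, 3.7]
opening: 0.103
grasp_force: 29.8
```

step_arm(moves=[{"tx":0,"ty":0.15,"tz":-0.17,"ax":0,"ay":0,"az":0},{"tx":0,"ty":0.16,"tz":-0.165,"ax":0,"ay":0,"az":0},{"tx":0,"ty":0.165,"tz":-0.16,"ax":0,"ay":0,"az":0},{"tx":0,"ty":0.17,"tz":-0.16,"ax":0,"ay":0,"az":0},{"tx":0,"ty":0.17,"tz":-0.155,"ax":0,"ay":0,"az":0}])

```text
clock: 56.98
eef_pos: [480.4, 214.1, 244.3]
tcp_rot: [-3.135, -0.0, 1.422]
contact_force: [-13.1, 7.4, 11.5]
opening: 0.099
grasp_force: 30.1
```

step_arm(moves=[{"tx":0,"ty":0,"tz":0,"ax":0,"ay":0,"az":0},{"tx":0,"ty":0,"tz":0,"ax":0,"ay":0,"az":0},{"tx":0,"ty":0,"tz":0,"ax":0,"ay":0,"az":0}])

```text
clock: 57.35
eef_pos: [481.2, 214.0, 244.6]
tcp_rot: [-3.137, -0.0, 1.423]
contact_force: [-11.5, 5.8, 13.2]
opening: 0.099
grasp_force: 30.6
```

```bash
python3 -c "
from h import *
tilt(); p,d,i=snap('side','sd2'); q,_,_=snap('scene','s5')
save('tilt',np.hstack([cv2.resize(p[250:430,190:430],(400,300)),cv2.resize(q[220:400,360:600],(400,300))]))"
```

```text
t 57.35 p [481.2 214.  244.6] rpy [-3.137 -0.     1.423] F [-11.5   5.8  13.2] op 0.099 g 30.6
handle x,z -106.7 128.1 R 166.8 tilt 39.7
```

View pics/tilt.png

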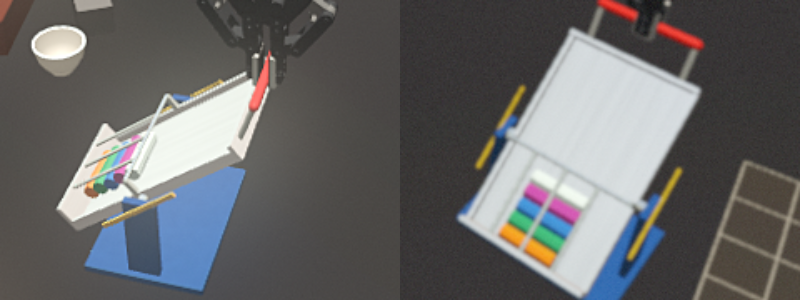

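At 39.7° the tray edge lies parallel to the yellow strips. The bars have rolled down under the guard, with the pale one at (560,190) in the right half still settling. I hold for over a second and look again.

step_arm(moves=[{"tx":0,"ty":0,"tz":0,"ax":0,"ay":0,"az":0},{"tx":0,"ty":0,"tz":0,"ax":0,"ay":0,"az":0},{"tx":0,"ty":0,"tz":0,"ax":0,"ay":0,"az":0},{"tx":0,"ty":0,"tz":0,"ax":0,"ay":0,"az":0},{"tx":0,"ty":0,"tz":0,"ax":0,"ay":0,"az":0}])

```text
clock: 58.08
eef_pos: [481.2, 214.0, 244.7]
tcp_rot: [-3.137, -0.0, 1.423]
contact_force: [-12.2, 5.8, 12.6]
opening: 0.101
grasp_force: 30.6
```

step_arm(moves=[{"tx":0,"ty":0,"tz":0,"ax":0,"ay":0,"az":0},{"tx":0,"ty":0,"tz":0,"ax":0,"ay":0,"az":0},{"tx":0,"ty":0,"tz":0,"ax":0,"ay":0,"az":0},{"tx":0,"ty":0,"tz":0,"ax":0,"ay":0,"az":0},{"tx":0,"ty":0,"tz":0,"ax":0,"ay":0,"az":0}])

```text
clock: 58.7
eef_pos: [481.2, 214.0, 244.6]
tcp_rot: [-3.137, -0.0, 1.423]
contact_force: [-12.3, 6.2, 13.1]
opening: 0.103
grasp_force: 30.6
```

```bash
python3 -c "
from h import *
tilt(); p,d,i=snap('side','sd3'); q,d2,i2=snap('scene','s6')
save('tilt2',np.hstack([cv2.resize(p[310:390,210:320],(400,300),interpolation=2),cv2.resize(q[290:400,380:530],(400,300),interpolation=2)]))
# tilt from floor depth in the scene view
uv=np.array([[u,v] for u in range(455,500,4) for v in range(262,285,4)]); P=pts(uv,d2,i2); c=P.mean(0); n=np.linalg.svd(P-c)[2][2]; print('floor tilt',np.degrees(np.arccos(abs(n[2]))), np.std((P-c)@n))"
```

```text
t 58.7 p [481.2 214.  244.6] rpy [-3.137 -0.     1.423] F [-12.3   6.2  13.1] op 0.103 g 30.6
handle x,z -106.7 128.1 R 166.8 tilt 39.7
floor tilt 39.4005303798049 1.4315904452680226
```

View pics/tilt2.png

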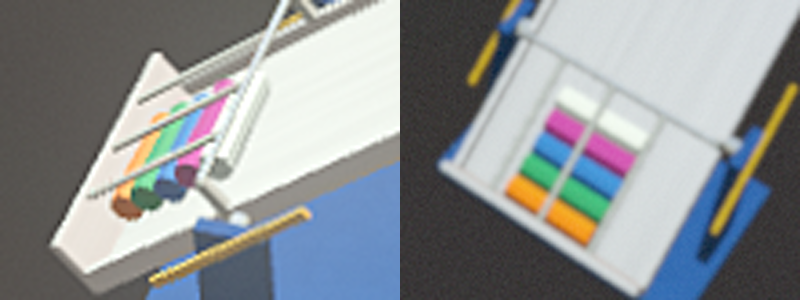

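All five bars lie side by side against the stop rail: amber, green, blue, purple, pale. Now I reverse the arc to bring the tray back level.

step_arm(moves=[{"tx":0,"ty":-0.17,"tz":0.155,"ax":0,"ay":0,"az":0},{"tx":0,"ty":-0.17,"tz":0.16,"ax":0,"ay":0,"az":0},{"tx":0,"ty":-0.165,"tz":0.16,"ax":0,"ay":0,"az":0},{"tx":0,"ty":-0.16,"tz":0.165,"ax":0,"ay":0,"az":0},{"tx":0,"ty":-0.15,"tz":0.17,"ax":0,"ay":0,"az":0}])

```text
clock: 59.42
eef_pos: [461.9, 216.8, 224.4]
tcp_rot: [-3.139, -0.0, 1.423]
contact_force: [-5.7, 3.2, 10.2]
opening: 0.099
grasp_force: 30.6
```

step_arm(moves=[{"tx":0,"ty":-0.145,"tz":0.18,"ax":0,"ay":0,"az":0},{"tx":0,"ty":-0.14,"tz":0.18,"ax":0,"ay":0,"az":0},{"tx":0,"ty":-0.14,"tz":0.19,"ax":0,"ay":0,"az":0},{"tx":0,"ty":-0.14,"tz":0.2,"ax":0,"ay":0,"az":0},{"tx":0,"ty":-0.14,"tz":0.21,"ax":0,"ay":0,"az":0}])

```text
clock: 60.05
eef_pos: [445.6, 219.2, 200.1]
tcp_rot: [-3.141, -0.0, 1.423]
contact_force: [-1.3, 2.2, 4.8]
opening: 0.101
grasp_force: 30.6
```

step_arm(moves=[{"tx":0,"ty":-0.11,"tz":0.2,"ax":0,"ay":0,"az":0},{"tx":0,"ty":-0.11,"tz":0.2,"ax":0,"ay":0,"az":0},{"tx":0,"ty":-0.09,"tz":0.21,"ax":0,"ay":0,"az":0},{"tx":0,"ty":-0.09,"tz":0.21,"ax":0,"ay":0,"az":0},{"tx":0,"ty":-0.09,"tz":0.21,"ax":0,"ay":0,"az":0}])

```text
clock: 60.68
eef_pos: [433.8, 220.9, 173.6]
tcp_rot: [3.141, -0.0, 1.423]
contact_force: [-0.0, 2.6, 4.0]
opening: 0.102
grasp_force: 31.0
```

step_arm(moves=[{"tx":0,"ty":-0.08,"tz":0.21,"ax":0,"ay":0,"az":0},{"tx":0,"ty":-0.07,"tz":0.22,"ax":0,"ay":0,"az":0},{"tx":0,"ty":-0.06,"tz":0.22,"ax":0,"ay":0,"az":0},{"tx":0,"ty":-0.05,"tz":0.22,"ax":0,"ay":0,"az":0},{"tx":0,"ty":-0.05,"tz":0.2,"ax":0,"ay":0,"az":0}])

```text
clock: 61.3
eef_pos: [426.7, 222.0, 146.6]
tcp_rot: [3.14, -0.0, 1.423]
contact_force: [4.3, -0.8, 19.6]
opening: 0.095
grasp_force: 34.0
```

step_arm(moves=[{"tx":0,"ty":0,"tz":0,"ax":0,"ay":0,"az":0},{"tx":0,"ty":0,"tz":0,"ax":0,"ay":0,"az":0}])

```text
clock: 61.55
eef_pos: [426.6, 222.0, 146.4]
tcp_rot: [3.141, -0.0, 1.423]
contact_force: [6.3, 2.1, -3.1]
opening: 0.104
grasp_force: 31.2
```

```bash
python3 -c "
from h import *
tilt()"
```

```text
t 61.55 p [426.6 222.  146.4] rpy [ 3.141 -0.     1.423] F [ 6.3  2.1 -3.1] op 0.104 g 31.2
handle x,z -161.9 29.9 R 164.6 tilt -0.0
```

step_arm(moves=[{"tx":0,"ty":0,"tz":0.03,"ax":0,"ay":0,"az":0},{"tx":0,"ty":0,"tz":0.02,"ax":0,"ay":0,"az":0},{"tx":0,"ty":0,"tz":0,"ax":0,"ay":0,"az":0}])

```text
clock: 61.92
eef_pos: [426.7, 222.0, 146.3]
tcp_rot: [3.141, -0.0, 1.423]
contact_force: [1.1, -0.5, 12.8]
opening: 0.1
grasp_force: 32.6
```

step_arm(moves=[{"tx":0,"ty":0,"tz":0,"ax":0,"ay":0,"az":0},{"tx":0,"ty":0,"tz":0,"ax":0,"ay":0,"az":0},{"tx":0,"ty":0,"tz":0,"ax":0,"ay":0,"az":0},{"tx":0,"ty":0,"tz":0,"ax":0,"ay":0,"az":0}], gripper=0.35)

```text
clock: 62.42
eef_pos: [425.9, 221.8, 145.3]
tcp_rot: [-3.141, 0.0, 1.423]
contact_force: [-0.8, 0.5, 0.0]
opening: 0.357
grasp_force: 0.0
```

step_arm(moves=[{"tx":0,"ty":0,"tz":-0.4,"ax":0,"ay":0,"az":0},{"tx":0,"ty":0,"tz":-1,"ax":0,"ay":0,"az":0},{"tx":0,"ty":0,"tz":-1,"ax":0,"ay":0,"az":0},{"tx":0,"ty":0,"tz":-1,"ax":0,"ay":0,"az":0},{"tx":0,"ty":0,"tz":0,"ax":0,"ay":0,"az":0}])

```text
clock: 63.05
eef_pos: [427.3, 222.6, 232.8]
tcp_rot: [3.138, -0.002, 1.423]
contact_force: [-0.5, -0.6, -0.2]
opening: 0.352
grasp_force: 0.0
```

```bash
python3 - <<'E'
from h import *
st(); ps,ds,i1=snap("scene","s7"); pd,dd,i2=snap("side","sd4"); HUE["red"]=(None,None,150,60)
a=ends(blobs(ps,"red",(470,230,560,290))[0][2]); print("now",np.round(a,1).tolist())
z=load("scene0"); print("before",np.round(ends(blobs(z[0],"red",(470,230,560,290))[0][2]),1).tolist())
save("level",np.hstack([cv2.resize(pd[290:390,210:320],(400,300),interpolation=2),cv2.resize(ps[270:385,380:533],(400,300),interpolation=2)]))
uv=np.array([[u,v] for u in range(460,500,4) for v in range(280,300,4)]); P=pts(uv,ds,i1); c=P.mean(0); n=np.linalg.svd(P-c)[2][2]; print('floor tilt',np.degrees(np.arccos(abs(n[2]))),c)
k=blobs(ps,"red",(235,190,290,245)); print("knob",k[0][:2] if k else None)
plan([547,-312.4,225],3.250)
E
```

```text
t 63.05 p [427.3 222.6 232.8] rpy [ 3.138e+00 -2.000e-03  1.423e+00] F [-0.5 -0.6 -0.2] op 0.352 g 0.0
now [[482.79998779296875, 244.39999389648438], [539.9000244140625, 271.29998779296875]]
before [[539.5, 271.0], [482.79998779296875, 244.5]]
floor tilt 2.4481728040464033 [503.28835272 193.21394133 105.60551599]
knob (np.int32(80), array([245.5375, 215.1875]))
turn az -1.163 then units [ -2.5  -21.77   0.23]
```

View pics/level.png

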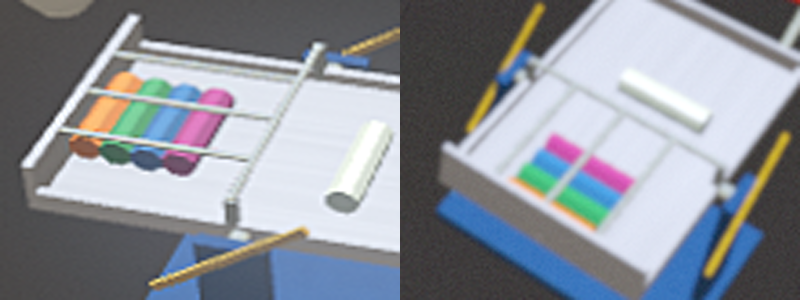

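The crop shows four bars under the guard, but the pale bar (660,100 in the right half) has rolled back out to about the pivot. I measure where each bar is in the tray, then tip again and return more gently.

```bash
cat >> h.py <<'E'
def bars(th=0,f=None):
    a=-.146; t=np.radians(th); H=np.array([np.cos(a),np.sin(a),0]); y=np.array([-np.sin(a),np.cos(a),0]); x=H*np.cos(t)-np.array([0,0,np.sin(t)]); n=np.cross(x,y)
    HUE["amber"]=(8,32,140,110)
    for nm in("scene","side"):
        p,d,i=grab(nm); out=[]
        for c in("amber","green","blue","purple","pale"):
            roi=(400,230,540,390) if nm=="scene" else (200,270,365,385)
            if c=="pale":
                P=pts(np.argwhere(np.ones((480,640)))[:,::-1],d,i)-O; X=np.c_[P@x,P@y,P@n].reshape(480,640,3)
                h=cv2.cvtColor(p,cv2.COLOR_RGB2HSV)
                m=(X[...,2]>8)&(X[...,2]<21)&(abs(X[...,1])<45)&(X[...,0]>-110)&(X[...,0]<90)&(h[...,1]<45)
                m=cv2.morphologyEx(m.astype(np.uint8),cv2.MORPH_OPEN,np.ones((3,3)))
                q=[(np.argwhere(m)[:,::-1])]
            else: q=[b[2] for b in blobs(p,c,roi,12)]
            if not q or not len(q[0]): out.append((c,None)); continue
            uv=np.vstack(q); o,dd=rays(uv,i); s=((O+n*10-o)@n)/(dd@n); W=o+dd*s[:,None]-O; W=np.c_[W@x,W@y].astype(np.float32)
            ce,(w,hh),an=cv2.minAreaRect(W)
            if w<hh: an+=90
            out.append((c,len(uv),np.round(np.median(W,0),1).tolist(),np.round([max(w,hh),min(w,hh),an%180-90],1).tolist()))
        print(nm); [print("  ",*o) for o in out]
E
python3 -c "
from h import *
bars(0)"
```

```text
scene
   amber 349 [-3.700000047683716, 85.5] [196.8, 129.5, 0.1]
   green 221 [75.9000015258789, 4.0] [57.4, 13.6, 0.0]
   blue 2000 [97.5999984741211, 58.099998474121094] [191.5, 151.7, -0.1]
   purple 201 [45.29999923706055, 4.900000095367432] [56.8, 13.6, 0.1]
   pale 309 [-42.400001525878906, 12.699999809265137] [61.8, 20.9, 0.7]
side
   amber 36 [90.30000305175781, -13.800000190734863] [47.7, 13.9, 0.2]
   green 140 [78.19999694824219, -3.5] [61.7, 14.7, 0.6]
   blue 255 [19.600000381469727, 11.899999618530273] [190.5, 98.8, 9.7]
   purple 159 [45.20000076293945, -3.200000047683716] [61.9, 15.5, 0.4]
   pale 278 [-44.099998474121094, 8.399999618530273] [69.9, 17.6, 0.2]
```

step_arm(moves=[{"tx":0,"ty":0.03,"tz":1,"ax":0,"ay":0,"az":0},{"tx":0,"ty":0,"tz":1,"ax":0,"ay":0,"az":0},{"tx":0,"ty":0,"tz":0.8,"ax":0,"ay":0,"az":0},{"tx":0,"ty":0,"tz":0.55,"ax":0,"ay":0,"az":0},{"tx":0,"ty":0,"tz":0,"ax":0,"ay":0,"az":0}], gripper=0.4)

```text
clock: 63.88
eef_pos: [426.1, 221.5, 145.6]
tcp_rot: [-3.139, 0.002, 1.423]
contact_force: [-0.3, -0.3, -0.7]
opening: 0.398
grasp_force: 0.0
```

step_arm(moves=[{"tx":0,"ty":0,"tz":0,"ax":0,"ay":0,"az":0},{"tx":0,"ty":0,"tz":0,"ax":0,"ay":0,"az":0},{"tx":0,"ty":0,"tz":0,"ax":0,"ay":0,"az":0},{"tx":0,"ty":0,"tz":0,"ax":0,"ay":0,"az":0},{"tx":0,"ty":0,"tz":0,"ax":0,"ay":0,"az":0}], gripper=0, newtons=30)

```text
clock: 64.5
eef_pos: [426.8, 222.1, 147.4]
tcp_rot: [3.142, -0.001, 1.423]
contact_force: [-4.2, 1.4, 5.9]
opening: 0.096
grasp_force: 29.8
```

step_arm(moves=[{"tx":0,"ty":0.05,"tz":-0.22,"ax":0,"ay":0,"az":0},{"tx":0,"ty":0.05,"tz":-0.22,"ax":0,"ay":0,"az":0},{"tx":0,"ty":0.06,"tz":-0.22,"ax":0,"ay":0,"az":0},{"tx":0,"ty":0.07,"tz":-0.22,"ax":0,"ay":0,"az":0},{"tx":0,"ty":0.08,"tz":-0.21,"ax":0,"ay":0,"az":0}])

```text
clock: 65.12
eef_pos: [433.8, 221.0, 174.1]
tcp_rot: [-3.14, -0.0, 1.422]
contact_force: [-4.2, 5.1, -2.4]
opening: 0.099
grasp_force: 29.3
```

step_arm(moves=[{"tx":0,"ty":0.09,"tz":-0.21,"ax":0,"ay":0,"az":0},{"tx":0,"ty":0.09,"tz":-0.21,"ax":0,"ay":0,"az":0},{"tx":0,"ty":0.09,"tz":-0.21,"ax":0,"ay":0,"az":0},{"tx":0,"ty":0.11,"tz":-0.2,"ax":0,"ay":0,"az":0},{"tx":0,"ty":0.11,"tz":-0.2,"ax":0,"ay":0,"az":0}])

```text
clock: 65.75
eef_pos: [445.2, 219.4, 199.8]
tcp_rot: [-3.138, -0.0, 1.422]
contact_force: [-7.0, 5.6, 2.1]
opening: 0.099
grasp_force: 29.3
```

```bash
python3 -c "
from h import *
tilt()"
```

```text
t 65.75 p [445.2 219.4 199.8] rpy [-3.138 -0.     1.422] F [-7.   5.6  2.1] op 0.099 g 29.3
handle x,z -143.1 83.3 R 165.6 tilt 19.7
```

step_arm(moves=[{"tx":0,"ty":0.14,"tz":-0.2,"ax":0,"ay":0,"az":0},{"tx":0,"ty":0.14,"tz":-0.2,"ax":0,"ay":0,"az":0},{"tx":0,"ty":0.14,"tz":-0.19,"ax":0,"ay":0,"az":0},{"tx":0,"ty":0.14,"tz":-0.18,"ax":0,"ay":0,"az":0},{"tx":0,"ty":0.145,"tz":-0.18,"ax":0,"ay":0,"az":0}])

```text
clock: 66.38
eef_pos: [461.0, 217.0, 223.7]
tcp_rot: [-3.135, -0.0, 1.422]
contact_force: [-16.9, 7.4, 10.0]
opening: 0.098
grasp_force: 29.8
```

step_arm(moves=[{"tx":0,"ty":0.15,"tz":-0.17,"ax":0,"ay":0,"az":0},{"tx":0,"ty":0.16,"tz":-0.165,"ax":0,"ay":0,"az":0},{"tx":0,"ty":0.165,"tz":-0.16,"ax":0,"ay":0,"az":0},{"tx":0,"ty":0.17,"tz":-0.16,"ax":0,"ay":0,"az":0},{"tx":0,"ty":0.17,"tz":-0.155,"ax":0,"ay":0,"az":0}])

```text
clock: 67.0
eef_pos: [480.8, 214.2, 244.9]
tcp_rot: [-3.134, -0.0, 1.422]
contact_force: [-20.5, 6.5, 19.9]
opening: 0.099
grasp_force: 30.3
```

step_arm(moves=[{"tx":0,"ty":0.02,"tz":-0.01,"ax":0,"ay":0,"az":0},{"tx":0,"ty":0,"tz":0,"ax":0,"ay":0,"az":0},{"tx":0,"ty":0,"tz":0,"ax":0,"ay":0,"az":0},{"tx":0,"ty":0,"tz":0,"ax":0,"ay":0,"az":0},{"tx":0,"ty":0,"tz":0,"ax":0,"ay":0,"az":0}])

```text
clock: 67.62
eef_pos: [482.0, 214.0, 245.5]
tcp_rot: [-3.136, -0.001, 1.423]
contact_force: [-19.6, 4.3, 22.2]
opening: 0.104
grasp_force: 30.8
```

step_arm(moves=[{"tx":0,"ty":0,"tz":0,"ax":0,"ay":0,"az":0},{"tx":0,"ty":0,"tz":0,"ax":0,"ay":0,"az":0},{"tx":0,"ty":0,"tz":0,"ax":0,"ay":0,"az":0},{"tx":0,"ty":0,"tz":0,"ax":0,"ay":0,"az":0},{"tx":0,"ty":0,"tz":0,"ax":0,"ay":0,"az":0}])

```text
clock: 68.25
eef_pos: [481.9, 213.9, 245.5]
tcp_rot: [-3.136, -0.001, 1.422]
contact_force: [-19.5, 4.2, 21.7]
opening: 0.099
grasp_force: 30.8
```

step_arm(moves=[{"tx":0,"ty":0,"tz":0,"ax":0,"ay":0,"az":0},{"tx":0,"ty":0,"tz":0,"ax":0,"ay":0,"az":0},{"tx":0,"ty":0,"tz":0,"ax":0,"ay":0,"az":0},{"tx":0,"ty":0,"tz":0,"ax":0,"ay":0,"az":0},{"tx":0,"ty":0,"tz":0,"ax":0,"ay":0,"az":0}])

```text
clock: 68.88
eef_pos: [481.9, 213.9, 245.5]
tcp_rot: [-3.136, -0.001, 1.422]
contact_force: [-20.2, 4.1, 21.5]
opening: 0.104
grasp_force: 30.8
```

```bash
python3 -c "
from h import *
tilt(); bars(40)"
```

```text
t 68.88 p [481.9 213.9 245.5] rpy [-3.136e+00 -1.000e-03  1.422e+00] F [-20.2   4.1  21.5] op 0.104 g 30.8
handle x,z -106.0 129.0 R 167.0 tilt 40.1
scene
   amber 658 [42.20000076293945, 7.5] [181.4, 148.0, 0.1]
   green 262 [75.5999984741211, 4.699999809265137] [57.8, 14.4, 0.2]
   blue 1037 [53.900001525878906, 79.80000305175781] [192.3, 112.2, 3.3]
   purple 258 [44.400001525878906, 5.5] [57.1, 14.5, -0.4]
   pale 302 [28.0, 11.300000190734863] [61.5, 17.0, 0.1]
side
   amber None
   green 57 [87.30000305175781, -12.199999809265137] [52.4, 15.8, 3.8]
   blue 275 [-135.8000030517578, 158.1999969482422] [310.2, 54.9, 53.3]
   purple 52 [54.5, -11.600000381469727] [49.0, 12.5, 0.6]
   pale 106 [23.5, 8.600000381469727] [70.9, 16.6, 5.2]
```

step_arm(moves=[{"tx":0,"ty":-0.11,"tz":0.09,"ax":0,"ay":0,"az":0},{"tx":0,"ty":-0.1,"tz":0.09,"ax":0,"ay":0,"az":0},{"tx":0,"ty":-0.09,"tz":0.08,"ax":0,"ay":0,"az":0},{"tx":0,"ty":-0.09,"tz":0.08,"ax":0,"ay":0,"az":0},{"tx":0,"ty":-0.08,"tz":0.085,"ax":0,"ay":0,"az":0}])

```text
clock: 69.6
eef_pos: [471.1, 215.5, 235.1]
tcp_rot: [-3.138, -0.001, 1.423]
contact_force: [-17.1, 2.0, 22.0]
opening: 0.1
grasp_force: 31.0
```

step_arm(moves=[{"tx":0,"ty":-0.08,"tz":0.085,"ax":0,"ay":0,"az":0},{"tx":0,"ty":-0.08,"tz":0.085,"ax":0,"ay":0,"az":0},{"tx":0,"ty":-0.08,"tz":0.085,"ax":0,"ay":0,"az":0},{"tx":0,"ty":-0.075,"tz":0.09,"ax":0,"ay":0,"az":0},{"tx":0,"ty":-0.075,"tz":0.09,"ax":0,"ay":0,"az":0}])

```text
clock: 70.22
eef_pos: [461.3, 217.0, 223.7]
tcp_rot: [-3.138, -0.0, 1.422]
contact_force: [-16.7, 3.9, 17.4]
opening: 0.103
grasp_force: 30.9
```

step_arm(moves=[{"tx":0,"ty":-0.07,"tz":0.09,"ax":0,"ay":0,"az":0},{"tx":0,"ty":-0.07,"tz":0.09,"ax":0,"ay":0,"az":0},{"tx":0,"ty":-0.07,"tz":0.09,"ax":0,"ay":0,"az":0},{"tx":0,"ty":-0.07,"tz":0.095,"ax":0,"ay":0,"az":0},{"tx":0,"ty":-0.07,"tz":0.095,"ax":0,"ay":0,"az":0}])

```text
clock: 70.85
eef_pos: [452.7, 218.2, 211.8]
tcp_rot: [-3.138, -0.0, 1.422]
contact_force: [-15.4, 4.3, 15.1]
opening: 0.101
grasp_force: 30.7
```

```bash
python3 -c "
from h import *
tilt(); bars(25)" | grep -v -e amber -e blue; python3 -c "
import numpy as np
f=lambda t:np.array([-162*np.cos(t)+30*np.sin(t),162*np.sin(t)+30*np.cos(t)])
for t in(30,25,20,15,10,5,0): print(t,f(np.radians(t)).round(1))"
```

```text
t 70.85 p [452.7 218.2 211.8] rpy [-3.138 -0.     1.422] F [-15.4   4.3  15.1] op 0.101 g 30.7
handle x,z -135.5 95.3 R 165.7 tilt 24.6
scene
   green 257 [75.30000305175781, 4.599999904632568] [57.3, 13.7, 0.1]
   purple 260 [44.20000076293945, 5.5] [57.3, 15.0, -0.0]
   pale 290 [27.299999237060547, 12.0] [61.8, 16.3, -0.2]
side
   green 96 [81.0999984741211, -7.800000190734863] [63.7, 14.7, 1.7]
   purple 89 [48.900001525878906, -5.699999809265137] [62.3, 13.0, 0.4]
   pale 124 [32.20000076293945, 18.100000381469727] [65.5, 17.3, -0.4]
30 [-125.3  107. ]
25 [-134.1   95.7]
20 [-142.    83.6]
15 [-148.7   70.9]
10 [-154.3   57.7]
5 [-158.8   44. ]
0 [-162.   30.]
```

step_arm(moves=[{"tx":0,"ty":-0.06,"tz":0.095,"ax":0,"ay":0,"az":0},{"tx":0,"ty":-0.06,"tz":0.095,"ax":0,"ay":0,"az":0},{"tx":0,"ty":-0.06,"tz":0.095,"ax":0,"ay":0,"az":0},{"tx":0,"ty":-0.055,"tz":0.1,"ax":0,"ay":0,"az":0},{"tx":0,"ty":-0.055,"tz":0.1,"ax":0,"ay":0,"az":0}])

```text
clock: 71.58
eef_pos: [445.3, 219.3, 199.4]
tcp_rot: [-3.137, -0.0, 1.422]
contact_force: [-14.5, 5.1, 11.6]
opening: 0.102
grasp_force: 30.8
```

step_arm(moves=[{"tx":0,"ty":-0.05,"tz":0.1,"ax":0,"ay":0,"az":0},{"tx":0,"ty":-0.05,"tz":0.1,"ax":0,"ay":0,"az":0},{"tx":0,"ty":-0.05,"tz":0.1,"ax":0,"ay":0,"az":0},{"tx":0,"ty":-0.045,"tz":0.1,"ax":0,"ay":0,"az":0},{"tx":0,"ty":-0.045,"tz":0.1,"ax":0,"ay":0,"az":0}])

```text
clock: 72.2
eef_pos: [439.1, 220.2, 186.6]
tcp_rot: [-3.136, 0.0, 1.422]
contact_force: [-16.4, 5.9, 10.3]
opening: 0.103
grasp_force: 31.0
```

```bash
python3 -c "
from h import *
tilt(); bars(15)" | grep -v -e amber -e blue
```

```text
t 72.2 p [439.1 220.2 186.6] rpy [-3.136  0.     1.422] F [-16.4   5.9  10.3] op 0.103 g 31.0
handle x,z -149.3 70.1 R 164.9 tilt 14.7
scene
   green 244 [75.4000015258789, 4.400000095367432] [57.5, 13.5, -0.3]
   purple 247 [44.29999923706055, 5.0] [57.0, 14.6, 0.3]
   pale 292 [27.5, 11.899999618530273] [62.1, 17.0, -1.0]
side
   green 114 [79.5, -5.699999809265137] [61.1, 15.3, -0.1]
   purple 119 [47.29999923706055, -7.099999904632568] [62.8, 14.5, -1.7]
   pale 181 [29.0, 9.199999809265137] [59.6, 21.5, 2.9]
```

step_arm(moves=[{"tx":0,"ty":-0.05,"tz":0.1,"ax":0,"ay":0,"az":0},{"tx":0,"ty":-0.05,"tz":0.1,"ax":0,"ay":0,"az":0},{"tx":0,"ty":-0.05,"tz":0.1,"ax":0,"ay":0,"az":0},{"tx":0,"ty":-0.05,"tz":0.1,"ax":0,"ay":0,"az":0},{"tx":0,"ty":-0.045,"tz":0.1,"ax":0,"ay":0,"az":0}])

```text
clock: 72.92
eef_pos: [434.1, 220.9, 174.2]
tcp_rot: [-3.139, -0.0, 1.422]
contact_force: [-9.9, 4.3, 6.9]
opening: 0.102
grasp_force: 30.8
```

step_arm(moves=[{"tx":0,"ty":-0.04,"tz":0.1,"ax":0,"ay":0,"az":0},{"tx":0,"ty":-0.04,"tz":0.1,"ax":0,"ay":0,"az":0},{"tx":0,"ty":-0.035,"tz":0.1,"ax":0,"ay":0,"az":0},{"tx":0,"ty":-0.035,"tz":0.1,"ax":0,"ay":0,"az":0},{"tx":0,"ty":-0.03,"tz":0.1,"ax":0,"ay":0,"az":0}])

```text
clock: 73.55
eef_pos: [430.2, 221.5, 161.7]
tcp_rot: [-3.14, -0.0, 1.423]
contact_force: [-7.4, 3.6, 5.8]
opening: 0.098
grasp_force: 30.8
```

```bash
python3 -c "
from h import *
tilt(); bars(5)" | grep -v -e amber -e blue
```

```text
t 73.55 p [430.2 221.5 161.7] rpy [-3.14  -0.     1.423] F [-7.4  3.6  5.8] op 0.098 g 30.8
handle x,z -158.3 45.2 R 164.6 tilt 5.4
scene
   green 229 [76.0, 4.400000095367432] [57.6, 13.3, 0.2]
   purple 224 [45.0, 5.400000095367432] [57.0, 14.7, 0.1]
   pale 283 [27.200000762939453, 11.5] [62.2, 17.7, -0.0]
side
   green 136 [77.80000305175781, -3.799999952316284] [66.1, 14.5, 0.0]
   purple 138 [45.79999923706055, -3.200000047683716] [61.1, 14.7, -0.6]
   pale 186 [28.399999618530273, 9.699999809265137] [57.3, 18.8, 2.0]
```

step_arm(moves=[{"tx":0,"ty":-0.03,"tz":0.08,"ax":0,"ay":0,"az":0},{"tx":0,"ty":-0.025,"tz":0.08,"ax":0,"ay":0,"az":0},{"tx":0,"ty":-0.02,"tz":0.08,"ax":0,"ay":0,"az":0},{"tx":0,"ty":-0.02,"tz":0.08,"ax":0,"ay":0,"az":0},{"tx":0,"ty":-0.02,"tz":0.07,"ax":0,"ay":0,"az":0}])

```text
clock: 74.28
eef_pos: [427.8, 221.9, 152.0]
tcp_rot: [-3.141, -0.0, 1.423]
contact_force: [-6.5, 3.3, 5.3]
opening: 0.098
grasp_force: 30.9
```

step_arm(moves=[{"tx":0,"ty":-0.01,"tz":0.06,"ax":0,"ay":0,"az":0},{"tx":0,"ty":-0.01,"tz":0.05,"ax":0,"ay":0,"az":0},{"tx":0,"ty":0,"tz":0.04,"ax":0,"ay":0,"az":0},{"tx":0,"ty":0,"tz":0.03,"ax":0,"ay":0,"az":0},{"tx":0,"ty":0,"tz":0.02,"ax":0,"ay":0,"az":0}])

```text
clock: 74.9
eef_pos: [426.9, 222.0, 146.9]
tcp_rot: [-3.14, -0.0, 1.423]
contact_force: [-8.9, 3.8, 9.4]
opening: 0.099
grasp_force: 31.5
```

```bash
python3 -c "
from h import *
tilt(); bars(0)" | grep -v -e amber -e blue
```

```text
t 74.9 p [426.9 222.  146.9] rpy [-3.14  -0.     1.423] F [-8.9  3.8  9.4] op 0.099 g 31.5
handle x,z -161.6 30.4 R 164.4 tilt 0.2
scene
   green 218 [76.0999984741211, 4.099999904632568] [57.4, 13.4, 0.0]
   purple 220 [44.70000076293945, 5.400000095367432] [56.9, 15.3, 1.0]
   pale 269 [24.899999618530273, 13.199999809265137] [62.1, 19.1, -0.5]
side
   green 142 [78.19999694824219, -3.5] [62.4, 14.6, 0.4]
   purple 160 [45.20000076293945, -3.0999999046325684] [63.2, 15.5, 0.4]
   pale 207 [25.700000762939453, 8.100000381469727] [70.3, 18.2, 1.6]
```

step_arm(moves=[{"tx":0,"ty":-0.01,"tz":0.02,"ax":0,"ay":0,"az":0},{"tx":0,"ty":0,"tz":0.01,"ax":0,"ay":0,"az":0},{"tx":0,"ty":0,"tz":0,"ax":0,"ay":0,"az":0}])

```text
clock: 75.38
eef_pos: [426.8, 222.0, 146.8]
tcp_rot: [-3.14, -0.0, 1.423]
contact_force: [-10.2, 2.5, 14.4]
opening: 0.099
grasp_force: 31.9
```

```bash
python3 -c "
from h import *
tilt(); bars(0)" | grep -v -e amber -e blue
```

```text
t 75.38 p [426.8 222.  146.8] rpy [-3.14  -0.     1.423] F [-10.2   2.5  14.4] op 0.099 g 31.9
handle x,z -161.6 30.3 R 164.5 tilt 0.1
scene
   green 218 [76.0999984741211, 4.099999904632568] [57.4, 13.4, 0.0]
   purple 221 [44.70000076293945, 5.300000190734863] [56.8, 15.5, 0.1]
   pale 279 [25.200000762939453, 11.600000381469727] [62.1, 19.4, -0.2]
side
   green 145 [78.30000305175781, -3.0999999046325684] [69.2, 14.6, -0.2]
   purple 159 [45.20000076293945, -3.200000047683716] [61.9, 15.5, 0.4]
   pale 204 [25.600000381469727, 8.300000190734863] [69.6, 18.1, 2.8]
```

step_arm(moves=[{"tx":0,"ty":-0.03,"tz":0,"ax":0,"ay":0,"az":0},{"tx":0,"ty":0,"tz":0,"ax":0,"ay":0,"az":0}])

```text
clock: 75.72
eef_pos: [426.8, 222.0, 146.9]
tcp_rot: [3.141, -0.0, 1.423]
contact_force: [-7.2, 1.2, 11.1]
opening: 0.1
grasp_force: 31.6
```

step_arm(moves=[{"tx":0,"ty":0,"tz":0,"ax":0,"ay":0,"az":0},{"tx":0,"ty":0,"tz":0,"ax":0,"ay":0,"az":0},{"tx":0,"ty":0,"tz":0,"ax":0,"ay":0,"az":0}], gripper=0.35)

```text
clock: 76.1
eef_pos: [427.2, 221.8, 145.9]
tcp_rot: [3.141, -0.0, 1.423]
contact_force: [-1.1, -0.1, 0.5]
opening: 0.35
grasp_force: 0.0
```

step_arm(moves=[{"tx":0,"ty":0,"tz":-0.2,"ax":0,"ay":0,"az":0},{"tx":0,"ty":0,"tz":-0.6,"ax":0,"ay":0,"az":0},{"tx":0,"ty":0,"tz":-1,"ax":0,"ay":0,"az":0},{"tx":0,"ty":0,"tz":-1,"ax":0,"ay":0,"az":0},{"tx":0,"ty":0,"tz":-0.6,"ax":0,"ay":0,"az":0}])

```text
clock: 76.72
eef_pos: [427.4, 222.1, 233.0]
tcp_rot: [3.14, -0.001, 1.423]
contact_force: [0.1, 0.5, -0.7]
opening: 0.352
grasp_force: 0.0
```

```bash
python3 -c "
from h import *
st(); bars(0)
pd,_,_=snap('side','sd9'); ps,_,_=snap('scene','s9')
save('level2',np.hstack([cv2.resize(pd[280:390,210:330],(400,300),interpolation=2),cv2.resize(ps[260:390,380:550],(400,300),interpolation=2)]))"
```

```text
t 76.72 p [427.4 222.1 233. ] rpy [ 3.140e+00 -1.000e-03  1.423e+00] F [ 0.1  0.5 -0.7] op 0.352 g 0.0
scene
   amber 351 [-2.5999999046325684, 85.5] [195.6, 130.4, -0.0]
   green 216 [76.0, 3.799999952316284] [57.1, 13.4, 0.0]
   blue 2002 [97.5999984741211, 57.599998474121094] [191.6, 151.6, -0.1]
   purple 221 [44.70000076293945, 5.300000190734863] [56.8, 15.5, 0.1]
   pale 280 [25.0, 11.899999618530273] [62.1, 19.2, -0.2]
side
   amber 17 [92.4000015258789, -25.200000762939453] [13.6, 11.3, 88.7]
   green 139 [78.0999984741211, -3.299999952316284] [61.6, 14.6, -0.2]
   blue 254 [19.600000381469727, 12.0] [190.8, 96.2, 7.7]
   purple 159 [45.20000076293945, -3.200000047683716] [61.9, 15.5, 0.4]
   pale 201 [25.700000762939453, 7.5] [69.5, 18.2, 1.6]
```

View pics/level2.png

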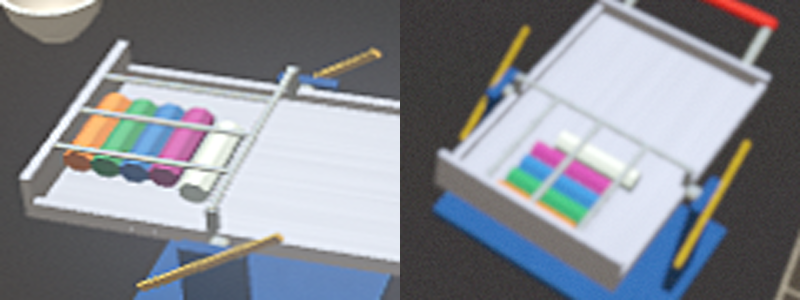

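All five bars are now under the guard in a row against the rail, and the tray is level. I go to shut the jaw.

step_arm(moves=[{"tx":0,"ty":0,"tz":0,"ax":0,"ay":0,"az":-0.082},{"tx":0,"ty":0,"tz":0,"ax":0,"ay":0,"az":-0.081},{"tx":-0.99,"ty":0.11,"tz":0,"ax":0,"ay":0,"az":0},{"tx":-0.99,"ty":0.11,"tz":0,"ax":0,"ay":0,"az":0},{"tx":-0.99,"ty":0.11,"tz":0,"ax":0,"ay":0,"az":0}], gripper=0.7)

```text
clock: 77.55
eef_pos: [442.6, 148.1, 229.7]
tcp_rot: [-3.14, 0.0, 1.679]
contact_force: [0.2, 0.3, 0.3]
opening: 0.697
grasp_force: 0.0
```

step_arm(moves=[{"tx":-0.99,"ty":0.11,"tz":0,"ax":0,"ay":0,"az":0},{"tx":-0.99,"ty":0.11,"tz":0,"ax":0,"ay":0,"az":0},{"tx":-0.99,"ty":0.11,"tz":0,"ax":0,"ay":0,"az":0},{"tx":-0.99,"ty":0.11,"tz":0,"ax":0,"ay":0,"az":0},{"tx":-0.99,"ty":0.11,"tz":0,"ax":0,"ay":0,"az":0}])

```text
clock: 78.18
eef_pos: [469.6, 26.6, 229.8]
tcp_rot: [-3.14, -0.0, 1.679]
contact_force: [-0.5, 0.4, 0.0]
opening: 0.699
grasp_force: 0.0
```

step_arm(moves=[{"tx":-0.99,"ty":0.11,"tz":0,"ax":0,"ay":0,"az":0},{"tx":-0.99,"ty":0.11,"tz":0,"ax":0,"ay":0,"az":0},{"tx":-0.99,"ty":0.11,"tz":0,"ax":0,"ay":0,"az":0},{"tx":-0.99,"ty":0.11,"tz":0,"ax":0,"ay":0,"az":0},{"tx":-0.99,"ty":0.11,"tz":0,"ax":0,"ay":0,"az":0}])

```text
clock: 78.8
eef_pos: [496.6, -94.8, 229.6]
tcp_rot: [-3.14, -0.001, 1.679]
contact_force: [0.3, 0.3, 0.2]
opening: 0.695
grasp_force: 0.0
```

step_arm(moves=[{"tx":-0.99,"ty":0.11,"tz":0,"ax":0,"ay":0,"az":0},{"tx":-0.99,"ty":0.11,"tz":0,"ax":0,"ay":0,"az":0},{"tx":-0.99,"ty":0.11,"tz":0,"ax":0,"ay":0,"az":0},{"tx":-0.99,"ty":0.11,"tz":0,"ax":0,"ay":0,"az":0},{"tx":-0.99,"ty":0.11,"tz":0,"ax":0,"ay":0,"az":0}])

```text
clock: 79.42
eef_pos: [523.9, -216.4, 229.7]
tcp_rot: [-3.14, -0.001, 1.679]
contact_force: [1.2, -0.0, -0.0]
opening: 0.699
grasp_force: 0.0
```

step_arm(moves=[{"tx":-0.99,"ty":0.11,"tz":0,"ax":0,"ay":0,"az":0},{"tx":-0.99,"ty":0.11,"tz":0,"ax":0,"ay":0,"az":0},{"tx":-0.99,"ty":0.11,"tz":0,"ax":0,"ay":0,"az":0},{"tx":-0.97,"ty":0.11,"tz":0,"ax":0,"ay":0,"az":0},{"tx":0,"ty":0,"tz":0,"ax":0,"ay":0,"az":0}])

```text
clock: 80.05
eef_pos: [546.1, -314.3, 230.7]
tcp_rot: [3.141, 0.0, 1.677]
contact_force: [-0.2, 0.5, 0.5]
opening: 0.698
grasp_force: 0.0
```

```bash
python3 - <<'E'
from h import *
s=st(); p,d,i=snap("wrist","w20"); HUE["red"]=(None,None,150,60)
for b in blobs(p,"red",None,40)[:3]:
    q=pts(b[2],d,i); top=q[q[:,2]>103]; print(b[0],b[1].round(1),onplane([b[1]],i,98).round(1),np.median(top,0).round(1) if len(top) else None)
plan([547,-312.4,102],1.679)
E
```

```text
t 80.05 p [ 546.1 -314.3  230.7] rpy [3.141 0.    1.677] F [-0.2  0.5  0.5] op 0.698 g 0.0
331 [323.3 233.7] [[ 547.4 -309.2   98. ]] [ 547.9 -311.6  106.4]
turn az -0.001 then units [0.03 0.05 5.15]
```

step_arm(moves=[{"tx":0.05,"ty":0.05,"tz":1,"ax":0,"ay":0,"az":0},{"tx":0,"ty":0,"tz":1,"ax":0,"ay":0,"az":0},{"tx":0,"ty":0,"tz":1,"ax":0,"ay":0,"az":0},{"tx":0,"ty":0,"tz":1,"ax":0,"ay":0,"az":0},{"tx":0,"ty":0,"tz":0.7,"ax":0,"ay":0,"az":0}])

```text
clock: 80.72
eef_pos: [546.5, -310.1, 112.4]
tcp_rot: [-3.141, -0.001, 1.679]
contact_force: [0.4, 0.6, 1.2]
opening: 0.699
grasp_force: 0.0
```

step_arm(moves=[{"tx":0,"ty":0,"tz":0.38,"ax":0,"ay":0,"az":0},{"tx":0,"ty":0,"tz":0,"ax":0,"ay":0,"az":0},{"tx":0,"ty":0,"tz":0,"ax":0,"ay":0,"az":0}])

```text
clock: 81.1
eef_pos: [547.4, -311.3, 104.7]
tcp_rot: [3.141, 0.001, 1.679]
contact_force: [-0.1, 0.1, 0.2]
opening: 0.701
grasp_force: 0.0
```

step_arm(moves=[{"tx":0,"ty":0,"tz":0,"ax":0,"ay":0,"az":0},{"tx":0,"ty":0,"tz":0,"ax":0,"ay":0,"az":0},{"tx":0,"ty":0,"tz":0,"ax":0,"ay":0,"az":0},{"tx":0,"ty":0,"tz":0,"ax":0,"ay":0,"az":0},{"tx":0,"ty":0,"tz":0,"ax":0,"ay":0,"az":0}], gripper=0, newtons=30)

```text
clock: 81.72
eef_pos: [547.2, -311.2, 104.4]
tcp_rot: [3.141, 0.0, 1.679]
contact_force: [-0.4, 1.7, 4.8]
opening: 0.173
grasp_force: 29.5
```

step_arm(moves=[{"tx":0,"ty":-0.35,"tz":0,"ax":0,"ay":0,"az":0},{"tx":0,"ty":-0.4,"tz":0,"ax":0,"ay":0,"az":0},{"tx":0,"ty":-0.4,"tz":0,"ax":0,"ay":0,"az":0},{"tx":0,"ty":-0.4,"tz":0,"ax":0,"ay":0,"az":0},{"tx":0,"ty":-0.15,"tz":0,"ax":0,"ay":0,"az":0}])

```text
clock: 82.35
eef_pos: [504.4, -316.0, 104.4]
tcp_rot: [3.14, 0.001, 1.679]
contact_force: [2.4, 1.2, 5.2]
opening: 0.175
grasp_force: 29.8
```

step_arm(moves=[{"tx":0,"ty":0,"tz":0,"ax":0,"ay":0,"az":0},{"tx":0,"ty":0,"tz":0,"ax":0,"ay":0,"az":0}])

```text
clock: 82.6
eef_pos: [504.1, -316.0, 104.4]
tcp_rot: [-3.141, 0.0, 1.679]
contact_force: [-1.5, 0.2, 8.5]
opening: 0.173
grasp_force: 30.1
```

step_arm(moves=[{"tx":0,"ty":-0.04,"tz":0,"ax":0,"ay":0,"az":0},{"tx":0,"ty":-0.03,"tz":0,"ax":0,"ay":0,"az":0},{"tx":0,"ty":0,"tz":0,"ax":0,"ay":0,"az":0}])

```text
clock: 82.98
eef_pos: [503.1, -316.1, 104.4]
tcp_rot: [3.141, 0.001, 1.679]
contact_force: [1.7, 1.1, 5.7]
opening: 0.181
grasp_force: 29.9
```

step_arm(moves=[{"tx":0,"ty":-0.03,"tz":0,"ax":0,"ay":0,"az":0},{"tx":0,"ty":0,"tz":0,"ax":0,"ay":0,"az":0}])

```text
clock: 83.22
eef_pos: [502.8, -316.1, 104.4]
tcp_rot: [3.14, 0.001, 1.679]
contact_force: [4.1, 1.6, 5.2]
opening: 0.18
grasp_force: 29.8
```

step_arm(moves=[{"tx":0,"ty":-0.03,"tz":0,"ax":0,"ay":0,"az":0},{"tx":0,"ty":0,"tz":0,"ax":0,"ay":0,"az":0}])

```text
clock: 83.48
eef_pos: [502.7, -316.2, 104.5]
tcp_rot: [3.139, 0.001, 1.679]
contact_force: [6.8, 2.7, 3.4]
opening: 0.172
grasp_force: 29.8
```

step_arm(moves=[{"tx":0,"ty":-0.03,"tz":0,"ax":0,"ay":0,"az":0},{"tx":0,"ty":0,"tz":0,"ax":0,"ay":0,"az":0}])

```text
clock: 83.72
eef_pos: [502.6, -316.2, 104.5]
tcp_rot: [3.137, 0.001, 1.679]
contact_force: [9.3, 4.0, 3.2]
opening: 0.177
grasp_force: 29.7
```

step_arm(moves=[{"tx":0,"ty":-0.02,"tz":0,"ax":0,"ay":0,"az":0},{"tx":0,"ty":0,"tz":0,"ax":0,"ay":0,"az":0}])

```text
clock: 83.98
eef_pos: [502.6, -316.2, 104.5]
tcp_rot: [3.137, 0.002, 1.679]
contact_force: [12.1, 3.9, 0.8]
opening: 0.169
grasp_force: 29.7
```

Hard stop reached: 12 N and no further motion. I release, retreat and check.

step_arm(moves=[{"tx":0,"ty":0.05,"tz":0,"ax":0,"ay":0,"az":0},{"tx":0,"ty":0,"tz":0,"ax":0,"ay":0,"az":0}])

```text
clock: 84.22
eef_pos: [502.7, -316.2, 104.5]
tcp_rot: [3.139, 0.001, 1.679]
contact_force: [6.5, 2.6, 4.5]
opening: 0.176
grasp_force: 29.9
```

step_arm(moves=[{"tx":0,"ty":0,"tz":0,"ax":0,"ay":0,"az":0},{"tx":0,"ty":0,"tz":0,"ax":0,"ay":0,"az":0},{"tx":0,"ty":0,"tz":0,"ax":0,"ay":0,"az":0},{"tx":0,"ty":0,"tz":0,"ax":0,"ay":0,"az":0}], gripper=0.7)

```text
clock: 84.72
eef_pos: [501.1, -316.0, 103.7]
tcp_rot: [-3.141, -0.0, 1.679]
contact_force: [-0.6, 0.1, -0.5]
opening: 0.702
grasp_force: 0.0
```

step_arm(moves=[{"tx":0,"ty":0,"tz":-0.5,"ax":0,"ay":0,"az":0},{"tx":0,"ty":0,"tz":-1,"ax":0,"ay":0,"az":0},{"tx":0,"ty":0,"tz":-1,"ax":0,"ay":0,"az":0},{"tx":0,"ty":0,"tz":-1,"ax":0,"ay":0,"az":0},{"tx":0,"ty":0,"tz":-1,"ax":0,"ay":0,"az":0}])

```text
clock: 85.35
eef_pos: [501.4, -316.0, 218.2]
tcp_rot: [3.141, 0.001, 1.679]
contact_force: [1.0, -1.2, 1.0]
opening: 0.7
grasp_force: 0.0
```

step_arm(moves=[{"tx":0,"ty":0,"tz":0,"ax":0,"ay":0,"az":0},{"tx":0,"ty":0,"tz":0,"ax":0,"ay":0,"az":0}])

```text
clock: 85.6
eef_pos: [501.1, -315.8, 216.2]
tcp_rot: [-3.141, -0.0, 1.679]
contact_force: [1.0, -0.4, -0.3]
opening: 0.7
grasp_force: 0.0
```

```bash
python3 - <<'E'
from h import *
s=st(); p,d,i=snap("wrist","w21"); HUE["red"]=(None,None,150,60)
for b in blobs(p,"red",None,40)[:2]:
    q=pts(b[2],d,i); top=q[q[:,2]>103]; print(b[0],np.median(top,0).round(1) if len(top) else None)
bars(0)
p,_,i=grab("scene"); print("knob",blobs(p,"red",(235,190,290,245))[0][:2])
E
```

```text
t 85.6 p [ 501.1 -315.8  216.2] rpy [-3.141 -0.     1.679] F [ 1.  -0.4 -0.3] op 0.7 g 0.0
271 [ 502.6 -312.   106.2]
scene
   amber 341 [-3.700000047683716, 85.4000015258789] [195.5, 129.5, 0.1]
   green 211 [75.9000015258789, 4.0] [57.0, 13.4, 0.0]
   blue 2017 [97.9000015258789, 57.29999923706055] [191.2, 151.7, 0.2]
   purple 218 [44.70000076293945, 5.400000095367432] [56.6, 15.5, 0.1]
   pale 276 [24.799999237060547, 12.300000190734863] [61.9, 19.5, -0.2]
side
   amber None
   green 136 [78.0999984741211, -3.5] [60.0, 14.6, 0.6]
   blue 45 [21.0, 101.4000015258789] [152.5, 14.3, 18.3]
   purple 152 [45.5, -2.799999952316284] [61.5, 15.5, 0.4]
   pale 204 [26.0, 7.800000190734863] [69.6, 18.7, 0.6]
knob (np.int32(76), array([256.57894737, 203.64473684]))
```

```bash
python3 -c "
from h import *
print(workorder.sign_off())"
```

```text
the job is handed in; nothing more can be done
None
```

The job is handed in, with no verdict shown: all five bars lie in a row under the guard, the tray is level and the jaw is shut; the first tipping let the pale bar roll back, so I tipped a second time, and it may sit up to about 4 mm short of the purple one.

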